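# Stand an LED board in a spring-jaw holder and let the jaw close on it

### The arm

A 6-joint arm with a two-finger parallel gripper is mounted at the origin on a cart in front of the work surface, level with it; the furniture and walls round the work are solid. World frame = base frame: x ahead of the robot, y to its left, z up, the work surface at z = 0. Lengths are in mm, angles in rad, forces in N, time in s.
With the tool pointing down it reaches from about 350 to 875 mm from the base axis. Payload 15.5 kg.
Tool frame: the origin (TCP) lies at the very end of the fingers, on their centre line; the grasp point (between the pads) lies 19 mm behind it (env.grip_point_offset is the distance from the TCP to the grasp point, in mm); z points along the fingers, y is the line along which they close (so a half turn about z gives the same grasp; the last joint's range is limited). The gripper opens to 85 mm and grips with 20 to 120 N. Pads are 22 mm wide; open, the fingers measure 114 mm over their backs; the gripper's body (76 mm by 85 mm) begins 54 mm behind the grasp point. The pads swing forward as they close: fully open they stand 13 mm farther back than shut.
Start: joints at [-0.096, 0.494, 1.345, -0, 1.302, -0.096], TCP at [625.001, 0.003, 231.277] pointing down, gripper open.
Joint ranges: [-2.91, 2.91], [-0.82, 2.16], [0.22, 2.67], [-1.22, 4.37], [0.12, 2.79], [-3.08, 3.08]. Speed limits (rad/s): [1.89, 1.89, 2.57, 3.01, 3.01, 3.01].

### API

Orientations are given as a rotation vector (axis times angle).
In Python, from plant import readout, cams, env gives the robot as it stands.
- The arm moves only by the tool apply_moves, never from a script. Its argument "deltas" is a list of rows, each an object with "travel": the shift along the tool's x, y, z in cm, a list of three; "turn": the turn, a rotation vector about the tool's x, y, z in degrees, a list of three; "hand": the opening, from -1 (shut) to 1 (fully open). A call has exactly 5 rows; each row is the pose to reach, as a shift and turn from the pose commanded when the call began, along the tool's axes at that moment; what a row does not reach only later rows make up. A row lasts 1/12 s, in which the tool goes at most 41.7 mm and 7.16 degrees, less where a joint would pass 70% of its speed; a pose out of reach is approached as far as the arm can. A call with a gripper value outside its range is refused whole. The fingers move at their own pace and stop on an object; the grip force is fixed at half the most. Time passes only in rows, so rows that repeat a pose let the fingers close, or fill a call up. It gives the time, the measured TCP pose, the force, the opening and the grip force at its end, in the units of the state.
- readout.state(): the state, without advancing time (a new reading comes with each control period).
- cams.capture(name): name is "scene" or "side" or "wrist"; returns the picture (384x512x3 uint8, blue, green, red); there is no depth.
- cams.camera_model(name): a dict with "mtx" (3x3 intrinsics, pixels), "D" ([k1, k2, p1, p2, k3] as OpenCV has them; the pictures are not rectified), "camera_from_world" (4x4, takes a point from world to camera coordinates); the wrist camera has in their place "hand_eye" (4x4, takes a point from camera to tool coordinates, whose origin is the TCP and whose axes are the flange's). Camera axes: x right, y down, z forward; pixel columns grow to the right and rows downward; lengths in mm; the calibration is good to about 2 mm. A picture is of the moment at which its call begins: read the wrist's pose just before it. camera_model takes no time and is no camera call.
- env.hand_in(): hands the job in; it is judged then, once.
The state is a dict: "t": time; "joint_pos": joint angles; "joint_velocities": joint speeds; "tau": joint torques, N m; "ee_pos": TCP position; "tool_rot": TCP orientation; "wrist_force": force on the tool from outside, world axes, zero at the start; "ft_torque": the same for the moment, N m; "gripper_width": finger opening in mm; "finger_force": force on a finger pad.
Only numpy, scipy, OpenCV 4.12 (cv2) and the standard library are available. Lean on these libraries where they do the work, as an engineer would, in place of code of your own. Each camera call takes 0.05 s, during which the arm holds its last target. There are 200 camera calls.

### The job

Get the aluminium-backed LED board ready for soldering: take it from the sloping rest and stand it upright on its long edge, gold solder pads on top, in the middle of the open gap of the board holder, and let go of it. Then draw the red-knobbed pin straight up out of its bore so that the spring jaw closes and clamps the board, and park the pin in the open notch at the end of the same steel bridge, hanging by its collar; leave the black tape roll where it lies.

Things in the scene. Friction and masses are not known exactly. Their poses are not given: they have to be found in the camera images.
- board: LED board, a flat plate 120 x 10 x 95 mm (x, y, z), 0.22 kg: bare aluminium on its -y face, green with LEDs on its +y face, gold solder pads along its upper long edge (z = 95). Origin: middle of the lower long edge. It starts in the rest, gold pads highest, leaning 0.62 rad from vertical towards its own -y; pinch its top 30 mm across the 10 mm thickness, tool along its slope.
- rest: yellow bent-sheet sloping rest, fixed, foot 96 x 90 mm, 60 mm high, origin under it. The board leans in it towards the rest's -y. Its back reaches 58 mm up the board and a lip 5 mm high holds the lower edge: lift along the slope 15 mm before moving away.
- holder: board holder screwed to the bench: grey base 110 x 200 x 14 mm (x, y, z), origin under its middle. Aluminium fence, 45 mm above the base, its face at y = 62 mm; blue spring jaw, 40 mm above the base, its face at y = 38 to 41 mm while pinned open. Behind the jaw a dark steel bridge lies along x (y = -68 to -32, top at z = 40 mm) with the pin's bore and, at its -x end, the notch.
- holder_floor (a point): point on the base's top in the middle of the open gap (holder x 0, y 50, z 14 mm): the middle of the board's lower edge goes here, the board's faces square to the holder's y (either face to the fence). Axes as the holder's.
- holder_bore (a point): mouth of the pin's bore on top of the bridge (holder 0, -50, 40 mm); 12 mm wide, vertical, 36 mm deep.
- holder_notch (a point): middle of the U notch on top of the bridge's overhanging -x end (holder -80, -50, 40 mm), where the pin's origin shall come to rest. The notch is 13 mm wide in y, goes through the 12 mm plate and is open towards -x: bottom at x = -74, ends of the prongs at x = -96 mm; free below down to the bench.
- pin: jaw pin: steel shank 10 mm thick reaching 34 mm below the origin, collar 22 mm wide from 0 to 4 mm, red round knob 18 mm wide from 8 to 34 mm above the origin; z up along the pin. It starts in the bore, collar on the bridge, pressed sideways by the jaw's spring with about 7 N; lifted 40 mm it is clear.
- jaw (a joint): slide of the blue spring jaw in m: 0 to 0.003 while the pin holds it open, grows as it closes towards the fence; about 0.014 when it clamps the 10 mm board, 0.024 when closed on nothing.
- tape: loose black tape roll lying flat, 60 mm wide, 19 mm high; to be left alone.
Things that resemble listed ones, but are neither listed nor needed, are in the scene too. There is more than one size of the pin; the job needs the middle-sized.

How it is judged:
By the outcome, as a careful person would: the job done as asked, in the order asked, and still so for the second after the job is handed in, with the robot touching nothing.
It also fails if it takes over 48 s, if anything falls off the work surface, if the arm or the gripper's body presses on something with over 40 N, if the wrist force passes 120 N, or if a joint passes its speed limit or range.

## Working session

There is one attempt and no reset: what is moved stays moved. The work goes in short steps, Python scripts to look and compute and a tool call to move; the robot and the scene stay as the last step left them, time stands still between calls to the robot, and variables do not carry over. Pictures are saved under pics/ and viewed, at most 10 in all, crops included, and the job is handed in when it is done.

Besides the shell and the picture viewer there is one more tool, called after "Emit:" as name([rows], argument=value, ...), one row to a line, values as JSON. apply_moves: Moves the arm, as the interface text tells. Its arguments: {"type":"object","properties":{"deltas":{"type":"array","items":{"type":"object","properties":{"travel":{"type":"array","items":{"type":"number"}},"turn":{"type":"array","items":{"type":"number"}},"hand":{"type":"number"}}}}},"required":["deltas"]}

```bash
ls; mkdir -p pics; python3 - <<'E'
from plant import readout,cams,env
import cv2,numpy as np
s=readout.state(); print(s)
ims=[cams.capture(n) for n in("scene","side","wrist")]
for n,i in zip(("scene","side","wrist"),ims):
    cv2.imwrite(f"pics/{n}0.png",i); m=cams.camera_model(n); print(n,{k:np.round(v,3).tolist() for k,v in m.items() if not isinstance(v,str)})
print(env.grip_point_offset)
cv2.imwrite("pics/all0.png",cv2.resize(np.hstack(ims[:2]),(800,300)))
E
```

```text
pics
{'t': 0.0, 'joint_pos': array([-9.55230399e-02,  4.94183325e-01,  1.34616494e+00,  1.01255290e-05,
        1.30246703e+00, -9.55145460e-02]), 'joint_velocities': array([ 1.31258492e-03, -1.02236526e-04, -8.41015886e-05, -1.11632648e-03,
        1.92684368e-04, -3.54569899e-04]), 'tau': array([-2.68344644e-03, -8.82162237e+01, -3.83866239e+01, -4.40739132e-04,
        1.02696815e-02,  1.38197843e-04]), 'ee_pos': array([6.24632885e+02, 2.72642935e-02, 2.30688703e+02]), 'tool_rot': array([-2.22078250e+00, -2.22075766e+00,  1.21010370e-03]), 'wrist_force': array([ 0.57023093,  0.06089956, -0.16583455]), 'ft_torque': array([-0.03778166,  0.00885998,  0.0141848 ]), 'finger_force': 0.0, 'gripper_width': 85.20522577002369}
scene {'mtx': [[388.223, 0.0, 255.462], [0.0, 388.223, 197.469], [0.0, 0.0, 1.0]], 'D': [-0.044, 0.0, 0.0, 0.0, 0.0], 'camera_from_world': [[0.452, -0.892, -0.006, -313.525], [-0.35, -0.172, -0.921, 225.438], [0.821, 0.418, -0.39, 436.406], [0.0, 0.0, 0.0, 1.0]]}
side {'mtx': [[388.237, 0.0, 251.501], [0.0, 388.237, 194.799], [0.0, 0.0, 1.0]], 'D': [0.012, 0.0, 0.0, 0.0, 0.0], 'camera_from_world': [[0.977, -0.212, -0.008, -563.057], [-0.094, -0.395, -0.914, 75.459], [0.19, 0.894, -0.406, 792.643], [0.0, 0.0, 0.0, 1.0]]}
wrist {'mtx': [[307.699, 0.0, 252.405], [0.0, 307.699, 189.761], [0.0, 0.0, 1.0]], 'D': [0.001, 0.0, 0.0, 0.0, 0.0], 'hand_eye': [[-0.0, -0.963, -0.269, 66.511], [1.0, -0.0, -0.001, -0.497], [0.001, -0.269, 0.963, -144.018], [0.0, 0.0, 0.0, 1.0]]}
18.700000000000003
```

View pics/scene0.png

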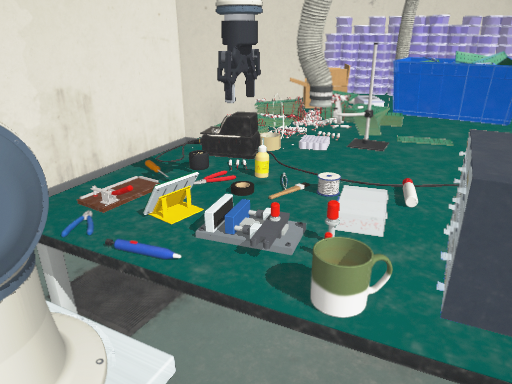

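View pics/side0.png

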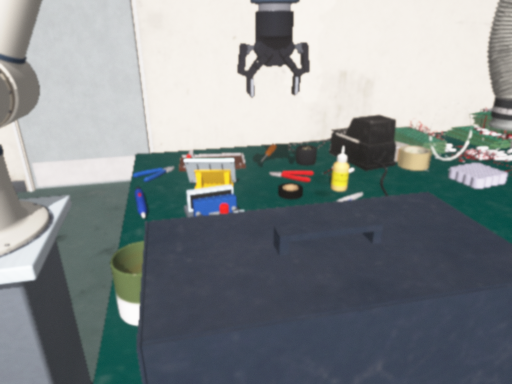

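View pics/wrist0.png

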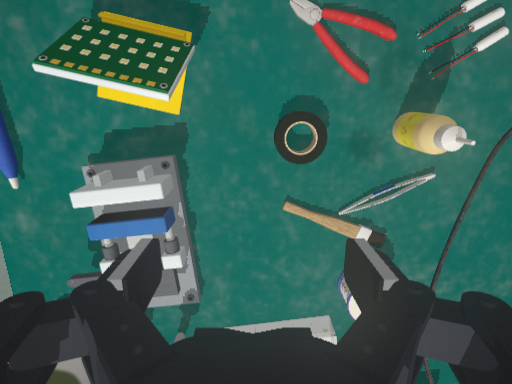

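The scene view shows the holder at (255,225) with a red knob at (275,210). The rest with the board is at (172,200), the tape at (243,187) and a mug at (345,275).

Things that could be taken for the pin:
- the red knob on the holder's bridge, scene (275,210)
- a larger red-white pin behind the mug, (333,212)
- a lying pin, (410,192)
- the red lever on the brown clamp, (122,190)

By the description, I choose the knob in the bore. The wrist view shows the board's gold edge from (38,67) to (185,92), the fence at (115,195), the jaw at (130,222), and the bridge hidden by the finger.

```bash
cat > h.py <<'E'
from plant import readout,cams,env
import cv2,numpy as np
from scipy.spatial.transform import Rotation as R
def tool(s): 
    T=np.eye(4);T[:3,:3]=R.from_rotvec(s["tool_rot"]).as_matrix();T[:3,3]=s["ee_pos"];return T
def cam(n,s=None):
    m=cams.camera_model(n)
    T=tool(s)@m["hand_eye"] if n=="wrist" else np.linalg.inv(m["camera_from_world"])
    return m["mtx"],m["D"],T
def ray(c,px):
    K,D,T=c;u=cv2.undistortPoints(np.float64(px).reshape(-1,1,2),np.array(K),np.array(D,float)).reshape(-1,2)
    d=np.c_[u,np.ones(len(u))]@T[:3,:3].T;return T[:3,3],d
def onz(c,px,z):
    o,d=ray(c,px);return o+d*((np.broadcast_to(z,len(d))-o[2])/d[:,2])[:,None]
def proj(c,P):
    K,D,T=c;M=np.linalg.inv(T);return cv2.projectPoints(np.float64(P).reshape(-1,1,3),cv2.Rodrigues(M[:3,:3])[0],M[:3,3],np.array(K),np.array(D,float))[0].reshape(-1,2)
def mid(c1,p1,c2,p2):
    o1,d1=ray(c1,p1);o2,d2=ray(c2,p2);d1=d1[0];d2=d2[0]
    t=np.linalg.lstsq(np.c_[d1,-d2],o2-o1,rcond=None)[0];a=o1+d1*t[0];b=o2+d2*t[1];return (a+b)/2,np.linalg.norm(a-b)
E
python3 - <<'E'
from h import *
np.set_printoptions(precision=1,suppress=True)
c=cam("wrist",readout.state())
print(onz(c,[(82,167),(178,155),(200,302),(72,198),(162,188),(300,137)],[14,14,14,59,59,19]))
print(onz(c,[(38,67),(185,92),(92,18),(190,48)],[83,83,5,5]))
sc=cam("scene"); print(onz(sc,[(275,210),(333,205),(410,192)],60))
print(c[2][:3,3])
E
```

```text
[[ 420.4   -5.9   14. ]
 [ 536.     8.5   14. ]
 [ 552.7 -192.    14. ]
 [ 430.   -30.8   59. ]
 [ 527.6  -19.6   59. ]
 [ 678.3   30.    19. ]]
[[433.9  98.1  83. ]
 [562.9  77.   83. ]
 [450.6 156.    5. ]
 [554.8 126.1   5. ]]
[[ 488.4 -147.1   60. ]
 [ 560.9 -241.1   60. ]
 [ 701.2 -371.3   60. ]]
[624.4  66.5 374.8]
```

Emit:
apply_moves([
  {"travel":[1,-4,0],"turn":[0,0,0],"hand":1},
  {"travel":[2,-8,0],"turn":[0,0,0],"hand":1},
  {"travel":[3,-12,0],"turn":[0,0,0],"hand":1},
  {"travel":[4,-13,0],"turn":[0,0,0],"hand":1},
  {"travel":[4,-13,0],"turn":[0,0,0],"hand":1},
])

```text
t: 0.57
ee_pos: [491.6, 41.3, 231.4]
tool_rot: [-2.219, -2.221, 0.002]
wrist_force: [1.4, -0.5, -0.4]
gripper_width: 85.4
finger_force: 0.0
```

```bash
python3 - <<'E'
from h import *
import pickle
s=readout.state(); im=cams.capture("wrist"); pickle.dump((s,im),open("w1.pkl","wb")); cv2.imwrite("pics/w1.png",im); print(s["ee_pos"],abs(s["joint_velocities"]).max())
E
```

```text
[491.64983942  41.3396802  231.36903651] 0.09296611824352592
```

Emit:
apply_moves([
  {"travel":[-4,0,0],"turn":[0,0,0],"hand":1},
  {"travel":[-8,0,0],"turn":[0,0,0],"hand":1},
  {"travel":[-12,0,0],"turn":[0,0,0],"hand":1},
  {"travel":[-13,0,0],"turn":[0,0,0],"hand":1},
  {"travel":[-13,0,0],"turn":[0,0,0],"hand":1},
])

```text
t: 1.03
ee_pos: [496.0, -93.3, 231.2]
tool_rot: [2.225, 2.217, -0.0]
wrist_force: [0.0, 0.2, -0.2]
gripper_width: 85.5
finger_force: 0.0
```

```bash
python3 - <<'E'
from h import *
import pickle
s=readout.state(); im=cams.capture("wrist"); pickle.dump((s,im),open("w2.pkl","wb")); cv2.imwrite("pics/w2.png",im); print(s["ee_pos"],abs(s["joint_velocities"]).max())
a=cv2.imread("pics/w1.png"); 
cv2.imwrite("pics/w12.png",np.hstack([cv2.resize(a[20:320,130:380],(400,480)),cv2.resize(im[20:320,130:380],(400,480))]))
E
```

```text
[495.98520115 -93.33949472 231.1602614 ] 0.061642100287104255
```

View pics/w12.png

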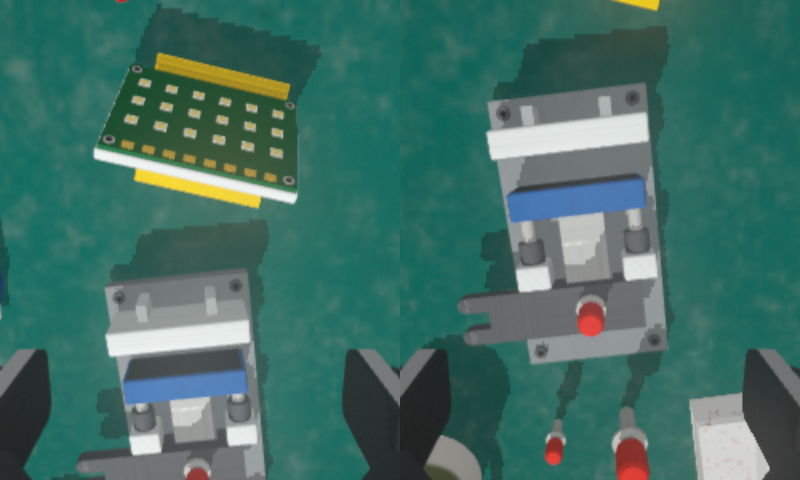

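The right half shows the holder, with the pin in the bore at crop (590,318). The smaller decoy is at (555,450), the larger one at (632,455), and the notch at (478,320). The left half shows the board: green-face top corners (97,150) and (299,192), bottom corners (131,66) and (297,102). My pin choice stands: it is the middle size and it sits in the bore.

```bash
python3 - <<'E'
from h import *
import pickle
np.set_printoptions(precision=2,suppress=True)
s1,i1=pickle.load(open("w1.pkl","rb")); s2,i2=pickle.load(open("w2.pkl","rb"))
f=lambda p:(np.float64(p))/1.6+[130,20]
def sub(im,p,w=3): return cv2.cornerSubPix(cv2.cvtColor(im,6),np.float32(f(p)).reshape(-1,1,2),(w,w),(-1,-1),(3,40,.01)).reshape(-1,2)
def pnp(im,s,obj,p,name):
    K,D,T=cam("wrist",s); q=sub(im,p); print(name,"shift",np.abs(q-f(p)).max(1))
    for pts in (f(p),q):
        ok,r,t=cv2.solvePnP(np.float64(obj),np.float64(pts),np.array(K),np.array(D,float))
        e=np.linalg.norm(cv2.projectPoints(np.float64(obj),r,t,np.array(K),np.array(D,float))[0].reshape(-1,2)-pts,axis=1)
        M=np.eye(4);M[:3,:3]=cv2.Rodrigues(r)[0];M[:3,3]=t.ravel();W=T@M
        print(W[:3,3],R.from_matrix(W[:3,:3]).as_euler("ZYX",degrees=True),"err",e)
pnp(i1,s1,[(-60,5,95),(60,5,95),(-60,5,0),(60,5,0),(-60,-5,95),(60,-5,95)],[(97,150),(299,192),(131,66),(298,101),(95,158),(297,203)],"board")
pnp(i2,s2,[(-55,100,14),(55,100,14),(55,-100,14),(-55,-100,14)],[(488,101),(646,84),(666,349),(531,363)],"holder") if 0 else None
c2=cam("wrist",s2); c1=cam("wrist",s1)
off=np.array([400,0])
P=onz(c2,sub(i2,np.array([(488,101),(646,84),(666,349),(531,363)])-off),14);print("base w2",P,P.mean(0))
for a,b in((0,1),(3,2),(3,0),(2,1)):
    d=P[b]-P[a];print(np.linalg.norm(d),np.degrees(np.arctan2(d[1],d[0])))
P=onz(c1,sub(i1,[(107,287),(249,268)]),14);print("base w1",P)
# red knobs
for c,im,nm in((c1,i1,"w1"),(c2,i2,"w2")):
    hsv=cv2.cvtColor(im,40);m=((hsv[...,0]<8)|(hsv[...,0]>172))&(hsv[...,1]>150)&(hsv[...,2]>80)
    n,l,st,ce=cv2.connectedComponentsWithStats(m.astype(np.uint8))
    for k in range(1,n):
        if st[k,4]>20:print(nm,st[k],onz(c,[ce[k]],62))
E
```

```text
board shift [2.06 1.28 1.16 0.   1.   2.43]
[503.28 137.99   6.04] [-11.66  -0.26  35.2 ] err [1.55 1.14 0.64 0.75 2.3  1.33]
[503.09 137.42   5.63] [-11.95  -1.35  34.75] err [0.35 1.63 1.35 1.39 1.64 0.64]
base w2 [[ 420.02   -4.73   14.  ]
 [ 529.05    7.54   14.  ]
 [ 552.72 -192.53   14.  ]
 [ 441.99 -203.98   14.  ]] [485.95 -98.42  14.  ]
109.72225517735475 6.420745060451074
111.3166852198216 5.904814987938226
200.46236147196743 96.29335540522426
201.4674726647449 96.74615282356186
base w1 [[419.84  -5.45  14.  ]
 [529.49   7.28  14.  ]]
w1 [198   0  17  21 288] [[448.15 190.81  62.  ]]
w1 [440  51  72  30 805] [[703.36 144.14  62.  ]]
w1 [430  64  51  57 779] [[686.71 117.39  62.  ]]
w1 [102 136   7  12  58] [[341.21  70.89  62.  ]]
w1 [246 314  14  19 233] [[ 490.93 -146.97   62.  ]]
w2 [79  3  8 15 84] [[341.71  55.75  62.  ]]
w2 [241 213  16  17 202] [[ 491.07 -150.22   62.  ]]
w2 [221 294  11  16 140] [[ 463.68 -251.03   62.  ]]
w2 [265 295  21  31 516] [[ 521.07 -262.33   62.  ]]
```

```bash
cat >> h.py <<'E'
import json,os
def getcmd():
    T=np.array(json.load(open("cmd.json")));return T
def setcmd(T): json.dump(np.array(T).tolist(),open("cmd.json","w"))
def pose(x,y,z,p):
    T=np.eye(4);T[:3,:3]=np.c_[x,y,z];T[:3,3]=p;return T
def plan(G,hand,step=35,ang=6.5,hold=0,hand0=None):
    """straight move from commanded pose to G, prints call rows, sets cmd"""
    C=getcmd(); hand0=hand
    dR=R.from_matrix(C[:3,:3].T@G[:3,:3]).as_rotvec(); dp=G[:3,3]-C[:3,3]
    n=int(max(np.ceil(np.linalg.norm(dp)/step),np.ceil(np.degrees(np.linalg.norm(dR))/ang),1)); tot=-(-(n+hold)//5)*5
    W=[pose(*(C[:3,:3]@R.from_rotvec(dR*min(k/n,1)).as_matrix()).T,C[:3,3]+dp*min(k/n,1)) for k in range(1,tot+1)]
    B=C
    for c in range(tot//5):
        rows=[]
        for k in range(5):
            D=np.linalg.inv(B)@W[c*5+k]; t=np.round(D[:3,3]/10,2);a=np.round(np.degrees(R.from_matrix(D[:3,:3]).as_rotvec()),1)
            rows.append({"travel":(t+0).tolist(),"turn":(a+0).tolist(),"hand":hand})
        print(json.dumps(rows))
        E=np.eye(4);E[:3,:3]=R.from_rotvec(np.radians(a)).as_matrix();E[:3,3]=t*10;B=B@E
    setcmd(B)
by=lambda d:np.radians(d)
def boardframe(yaw,lean):
    M=(R.from_euler("z",yaw,degrees=True)*R.from_euler("x",lean)).as_matrix();return M
E
python3 - <<'E'
from h import *
s=readout.state();print(s["ee_pos"],s["tool_rot"])
setcmd(pose((0,1,0),(1,0,0),(0,0,-1),(495.0,-90,231.28)))
M=boardframe(-11.8,.62);o=np.array([503.2,137.7,5.8])
G=pose(-M[:,0],M[:,1],-M[:,2],o+M[:,2]*136); print(G)
plan(G,0)
E
```

```text
[495.70893254 -91.59851285 231.05840428] [2.22445760e+00 2.21828517e+00 1.14201343e-04]
[[-9.78867389e-01  1.66434931e-01  1.18819396e-01  4.87040562e+02]
 [ 2.04496052e-01  7.96679080e-01  5.68756370e-01  6.03491336e+01]
 [-0.00000000e+00  5.81035161e-01 -8.13878457e-01  1.16487470e+02]
 [ 0.00000000e+00  0.00000000e+00  0.00000000e+00  1.00000000e+00]]
[{"travel": [1.07, -0.06, 0.82], "turn": [-2.1, 1.7, -5.4], "hand": 0}, {"travel": [2.15, -0.11, 1.64], "turn": [-4.3, 3.5, -10.8], "hand": 0}, {"travel": [3.22, -0.17, 2.46], "turn": [-6.4, 5.2, -16.2], "hand": 0}, {"travel": [4.3, -0.23, 3.28], "turn": [-8.5, 6.9, -21.6], "hand": 0}, {"travel": [5.37, -0.28, 4.1], "turn": [-10.6, 8.6, -27.0], "hand": 0}]
[{"travel": [0.89, 0.24, 0.99], "turn": [-2.2, 1.8, -5.4], "hand": 0}, {"travel": [1.78, 0.49, 1.98], "turn": [-4.3, 3.5, -10.8], "hand": 0}, {"travel": [2.67, 0.73, 2.97], "turn": [-6.4, 5.2, -16.2], "hand": 0}, {"travel": [3.56, 0.98, 3.95], "turn": [-8.6, 6.9, -21.5], "hand": 0}, {"travel": [4.45, 1.22, 4.94], "turn": [-10.7, 8.7, -26.9], "hand": 0}]
[{"travel": [0.57, 0.39, 1.17], "turn": [-2.1, 1.7, -5.4], "hand": 0}, {"travel": [1.14, 0.78, 2.33], "turn": [-4.2, 3.4, -10.8], "hand": 0}, {"travel": [1.71, 1.17, 3.49], "turn": [-6.3, 5.2, -16.2], "hand": 0}, {"travel": [2.27, 1.56, 4.65], "turn": [-8.5, 6.9, -21.6], "hand": 0}, {"travel": [2.27, 1.56, 4.65], "turn": [-8.5, 6.9, -21.6], "hand": 0}]
```

```bash
sed -i 's/def plan(G,hand,/def plan(G,hand,q=(1,0),/; s/D\[:3,3\]\/10,2)/D[:3,3]\/10,q[0])/; s/as_rotvec()),1)/as_rotvec()),q[1])/' h.py
python3 - <<'E'
from h import *
setcmd(pose((0,1,0),(1,0,0),(0,0,-1),(495.0,-90,231.28)))
M=boardframe(-11.8,.62);o=np.array([503.2,137.7,5.8])
G=pose(-M[:,0],M[:,1],-M[:,2],o+M[:,2]*136)
plan(G,0)
E
```

```text
[{"travel": [1.1, -0.1, 0.8], "turn": [-2.0, 2.0, -5.0], "hand": 0}, {"travel": [2.1, -0.1, 1.6], "turn": [-4.0, 3.0, -11.0], "hand": 0}, {"travel": [3.2, -0.2, 2.5], "turn": [-6.0, 5.0, -16.0], "hand": 0}, {"travel": [4.3, -0.2, 3.3], "turn": [-9.0, 7.0, -22.0], "hand": 0}, {"travel": [5.4, -0.3, 4.1], "turn": [-11.0, 9.0, -27.0], "hand": 0}]
[{"travel": [0.9, 0.2, 1.0], "turn": [-2.0, 1.0, -5.0], "hand": 0}, {"travel": [1.7, 0.5, 2.0], "turn": [-4.0, 3.0, -11.0], "hand": 0}, {"travel": [2.6, 0.7, 3.0], "turn": [-6.0, 5.0, -16.0], "hand": 0}, {"travel": [3.5, 0.9, 4.0], "turn": [-8.0, 7.0, -22.0], "hand": 0}, {"travel": [4.4, 1.2, 5.0], "turn": [-10.0, 8.0, -27.0], "hand": 0}]
[{"travel": [0.6, 0.4, 1.1], "turn": [-2.0, 2.0, -5.0], "hand": 0}, {"travel": [1.2, 0.8, 2.3], "turn": [-5.0, 4.0, -11.0], "hand": 0}, {"travel": [1.7, 1.2, 3.4], "turn": [-7.0, 6.0, -16.0], "hand": 0}, {"travel": [2.3, 1.6, 4.6], "turn": [-9.0, 7.0, -21.0], "hand": 0}, {"travel": [2.3, 1.6, 4.6], "turn": [-9.0, 7.0, -21.0], "hand": 0}]
```

Emit:
apply_moves([
  {"travel":[1.1,-0.1,0.8],"turn":[-2,2,-5],"hand":0},
  {"travel":[2.1,-0.1,1.6],"turn":[-4,3,-11],"hand":0},
  {"travel":[3.2,-0.2,2.5],"turn":[-6,5,-16],"hand":0},
  {"travel":[4.3,-0.2,3.3],"turn":[-9,7,-22],"hand":0},
  {"travel":[5.4,-0.3,4.1],"turn":[-11,9,-27],"hand":0},
])

```text
t: 1.5
ee_pos: [492.2, -34.5, 190.1]
tool_rot: [1.604, 2.643, 0.384]
wrist_force: [0.4, 0.0, -0.4]
gripper_width: 42.7
finger_force: 0.0
```

Emit:
apply_moves([
  {"travel":[0.9,0.2,1.0],"turn":[-2,1,-5],"hand":0},
  {"travel":[1.7,0.5,2.0],"turn":[-4,3,-11],"hand":0},
  {"travel":[2.6,0.7,3.0],"turn":[-6,5,-16],"hand":0},
  {"travel":[3.5,0.9,4.0],"turn":[-8,7,-22],"hand":0},
  {"travel":[4.4,1.2,5.0],"turn":[-10,8,-27],"hand":0},
])

```text
t: 1.92
ee_pos: [490.0, 18.6, 148.7]
tool_rot: [0.897, 2.872, 0.695]
wrist_force: [0.5, 0.0, -0.1]
gripper_width: 43.0
finger_force: 0.0
```

Emit:
apply_moves([
  {"travel":[0.6,0.4,1.1],"turn":[-2,2,-5],"hand":0},
  {"travel":[1.2,0.8,2.3],"turn":[-5,4,-11],"hand":0},
  {"travel":[1.7,1.2,3.4],"turn":[-7,6,-16],"hand":0},
  {"travel":[2.3,1.6,4.6],"turn":[-9,7,-21],"hand":0},
  {"travel":[2.3,1.6,4.6],"turn":[-9,7,-21],"hand":0},
])

```text
t: 2.33
ee_pos: [486.9, 62.0, 114.9]
tool_rot: [0.307, 2.914, 0.941]
wrist_force: [-0.7, 0.7, 0.2]
gripper_width: 42.7
finger_force: 0.0
```

```bash
python3 - <<'E'
from h import *
np.set_printoptions(precision=2,suppress=True)
s=readout.state();im=cams.capture("wrist");C=getcmd();M=tool(s)
print(s["t"],s["ee_pos"],C[:3,3],np.degrees(R.from_matrix(C[:3,:3].T@M[:3,:3]).as_rotvec()),s["joint_pos"],s["gripper_width"])
s2=readout.state();print(s2["ee_pos"])
cv2.imwrite("pics/w3.png",im)
E
```

```text
2.3333 [486.93  62.05 114.93] [487.23  60.48 116.52] [-0.14  0.22 -0.24] [-0.41  0.56  1.92  0.77  0.97 -2.32] 42.73781890398871
[487.03  61.32 115.59]
```

View pics/w3.png

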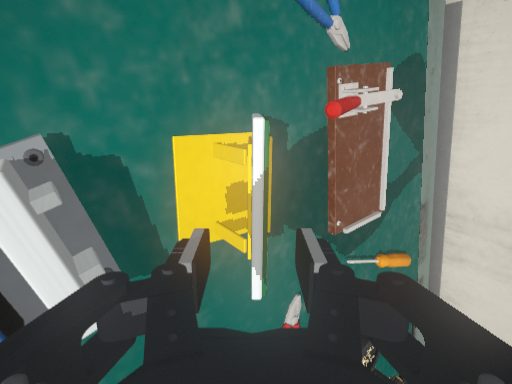

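The board's edge appears as the white strip from (258,115) to (257,298), parallel to the fingers at (200,260) and (310,260) and midway between them. Next I check its measured position along x and y.

```bash
python3 - <<'E'
from h import *
np.set_printoptions(precision=2,suppress=True)
im=cv2.imread("pics/w3.png")
# state at capture
s={"ee_pos":np.array([486.93,62.05,114.93])}
C=getcmd();T=C.copy();T[:3,:3]=C[:3,:3]@R.from_rotvec(np.radians([-.14,.22,-.24])).as_matrix();T[:3,3]=s["ee_pos"]
c=(*[cams.camera_model("wrist")[k] for k in("mtx","D")],T@cams.camera_model("wrist")["hand_eye"])
M=boardframe(-11.8,.62);o=np.array([503.2,137.7,5.8])
P=np.array([(x,y,95) for x in(-60,60) for y in(-5,5)])
print(proj(c,P@M.T+o))
g=cv2.cvtColor(im,6);w=(im.min(2)>110).astype(np.uint8)
n,l,st,ce=cv2.connectedComponentsWithStats(w[100:310,235:280]);k=1+st[1:,4].argmax();print(st[k]+[235,100,0,0,0],ce[k]+[235,100])
plan(pose(-M[:,0],M[:,1],-M[:,2],o+M[:,2]*66),0,step=18)
E
```

```text
[[243.24 119.37]
 [260.45 119.3 ]
 [245.32 298.45]
 [259.88 298.36]]
[ 251  113   14  187 2175] [257.15 203.61]
[{"travel": [0.0, 0.0, 1.7], "turn": [0.0, 0.0, 0.0], "hand": 0}, {"travel": [0.0, 0.0, 3.5], "turn": [0.0, 0.0, 0.0], "hand": 0}, {"travel": [0.0, 0.0, 5.2], "turn": [0.0, 0.0, 0.0], "hand": 0}, {"travel": [0.1, 0.0, 7.0], "turn": [0.0, 0.0, 0.0], "hand": 0}, {"travel": [0.1, 0.0, 7.0], "turn": [0.0, 0.0, 0.0], "hand": 0}]
```

```bash
python3 - <<'E'
from h import *
import pickle
np.set_printoptions(precision=2,suppress=True)
C=np.linalg.inv(np.eye(4))
M=boardframe(-11.8,.62)
T0=getcmd()  # orientation same as at w3
T=T0.copy();T[:3,:3]=T0[:3,:3]@R.from_rotvec(np.radians([-.14,.22,-.24])).as_matrix();T[:3,3]=[486.93,62.05,114.93]
m=cams.camera_model("wrist");c3=(m["mtx"],m["D"],T@m["hand_eye"])
s1,i1=pickle.load(open("w1.pkl","rb"));c1=cam("wrist",s1)
f=lambda p:np.float64(p)/1.6+[130,20]
E=[]
for a,b in(((96,154),(258,114)),((298,198),(258,299.5))):
    r=mid(c1,[f(a)],c3,[b]);print(r);E.append(r[0])
E=np.array(E);d=E[1]-E[0];print(np.linalg.norm(d),np.degrees(np.arctan2(d[1],d[0])),E.mean(0),"origin",E.mean(0)-95*M[:,2])
im=cv2.imread("pics/w3.png");crop=im[100:315,200:310];cv2.imwrite("pics/w3c.png",np.hstack([cv2.resize(crop,None,fx=2.7,fy=2.7,interpolation=2),cv2.resize(i1[45:165,180:320],(466,400)).copy() if 0 else cv2.copyMakeBorder(cv2.resize(i1[45:160,180:330],(480,368),interpolation=2),0,580-368,0,0,0)]))
print(crop.shape)
E
```

```text
(array([432.07,  99.28,  84.37]), np.float64(2.5143625050424347))
(array([550.78,  73.62,  86.47]), np.float64(0.3424252413817287))
121.47112285238173 -12.199839490751168 [491.42  86.45  85.42] origin [502.71 140.48   8.1 ]
(215, 110, 3)
```

View pics/w3c.png

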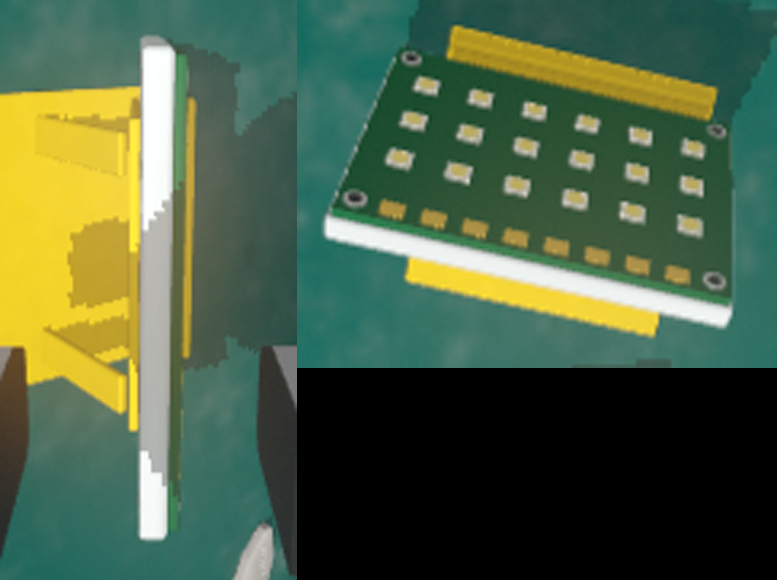

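The crop confirms the top edge between columns 252 and 266 and rows 115 to 300. The stereo estimate of the origin is (502.8, 140.3, 7.8), so I re-aim there.

```bash
python3 - <<'E'
from h import *
M=boardframe(-11.9,.62);o=np.array([502.8,140.3,7.8])
m=boardframe(-11.8,.62)
T=getcmd();T[:3,3]=[487.23,60.48,116.52];setcmd(T)
plan(pose(-M[:,0],M[:,1],-M[:,2],o+M[:,2]*67),0,step=18,q=(2,0))
E
```

```text
[{"travel": [0.04, 0.07, 1.72], "turn": [0.0, 0.0, 0.0], "hand": 0}, {"travel": [0.08, 0.14, 3.44], "turn": [0.0, 0.0, 0.0], "hand": 0}, {"travel": [0.12, 0.21, 5.15], "turn": [0.0, 0.0, 0.0], "hand": 0}, {"travel": [0.16, 0.28, 6.87], "turn": [0.0, 0.0, 0.0], "hand": 0}, {"travel": [0.16, 0.28, 6.87], "turn": [0.0, 0.0, 0.0], "hand": 0}]
```

Emit:
apply_moves([
  {"travel":[0.16,0.28,1.8],"turn":[0,0,0],"hand":0},
  {"travel":[0.16,0.28,3.5],"turn":[0,0,0],"hand":0},
  {"travel":[0.16,0.28,5.2],"turn":[0,0,0],"hand":0},
  {"travel":[0.16,0.28,6.87],"turn":[0,0,0],"hand":0},
  {"travel":[0.16,0.28,6.87],"turn":[0,0,0],"hand":0},
])

```text
t: 2.8
ee_pos: [494.4, 103.5, 61.4]
tool_rot: [0.319, 2.915, 0.936]
wrist_force: [-1.2, 0.1, 0.1]
gripper_width: 42.8
finger_force: 0.0
```

Emit:
apply_moves([
  {"travel":[0,0,0],"turn":[0,0,0],"hand":0},
  {"travel":[0,0,0],"turn":[0,0,0],"hand":-0.6},
  {"travel":[0,0,0],"turn":[0,0,0],"hand":-0.7},
  {"travel":[0,0,0],"turn":[0,0,0],"hand":-0.85},
  {"travel":[0,0,0],"turn":[0,0,0],"hand":-1},
])

```text
t: 3.22
ee_pos: [495.3, 102.4, 63.9]
tool_rot: [0.316, 2.91, 0.939]
wrist_force: [0.6, 3.7, 17.5]
gripper_width: 9.0
finger_force: 59.2
```

Emit:
apply_moves([
  {"travel":[0,0,0],"turn":[0,0,0],"hand":-1},
  {"travel":[0,0,0],"turn":[0,0,0],"hand":-1},
  {"travel":[0,0,0],"turn":[0,0,0],"hand":-1},
  {"travel":[0,0,0],"turn":[0,0,0],"hand":-1},
  {"travel":[0,0,0],"turn":[0,0,0],"hand":-1},
])

```text
t: 3.63
ee_pos: [495.3, 102.4, 63.9]
tool_rot: [0.316, 2.91, 0.939]
wrist_force: [0.6, 4.4, 15.9]
gripper_width: 8.9
finger_force: 59.1
```

```bash
python3 - <<'E'
from h import *
np.set_printoptions(precision=2,suppress=True)
s=readout.state();C=getcmd();M=tool(s)
print(s["t"],s["ee_pos"],C[:3,3],np.degrees(R.from_matrix(C[:3,:3].T@M[:3,:3]).as_rotvec()),s["gripper_width"],s["wrist_force"],s["finger_force"])
E
```

```text
3.6333 [495.35 102.36  63.88] [494.73 102.16  62.33] [-0.12 -0.09  0.03] 8.865257545873861 [ 0.58  4.37 15.89] 59.08344089984894
```

```bash
python3 - <<'E'
from h import *
C=getcmd();M=boardframe(-11.9,.62)
s=readout.state();T=tool(s);b=np.array([502.8,140.3,7.8]);print("board origin in tool",np.linalg.inv(T)@[*b,1])
A=C.copy();A[:3,3]-=30*C[:3,2];plan(A,-1,step=8)
B=getcmd();B[2,3]+=55;plan(B,-1)
h=boardframe(6.45,0);fl=np.array([486,-98.4,0])+h@[0,50,14]
print("floor",fl)
plan(pose(-h[:,0],h[:,1],-h[:,2],fl+[0,0,67+62]),-1,step=30,hold=2)
E
```

```text
board origin in tool [ 0.94913521 -1.42452283 68.09854905  1.        ]
[{"travel": [0.0, 0.0, -0.8], "turn": [0.0, 0.0, 0.0], "hand": -1}, {"travel": [0.0, 0.0, -1.5], "turn": [0.0, 0.0, 0.0], "hand": -1}, {"travel": [0.0, 0.0, -2.2], "turn": [0.0, 0.0, 0.0], "hand": -1}, {"travel": [0.0, 0.0, -3.0], "turn": [0.0, 0.0, 0.0], "hand": -1}, {"travel": [0.0, 0.0, -3.0], "turn": [0.0, 0.0, 0.0], "hand": -1}]
[{"travel": [0.0, 1.6, -2.2], "turn": [0.0, 0.0, 0.0], "hand": -1}, {"travel": [0.0, 3.2, -4.5], "turn": [0.0, 0.0, 0.0], "hand": -1}, {"travel": [0.0, 3.2, -4.5], "turn": [0.0, 0.0, 0.0], "hand": -1}, {"travel": [0.0, 3.2, -4.5], "turn": [0.0, 0.0, 0.0], "hand": -1}, {"travel": [0.0, 3.2, -4.5], "turn": [0.0, 0.0, 0.0], "hand": -1}]
floor [480.38319421 -48.71648671  14.        ]
[{"travel": [-0.3, -1.5, -1.1], "turn": [5.0, 1.0, -3.0], "hand": -1}, {"travel": [-0.5, -3.1, -2.2], "turn": [10.0, 2.0, -5.0], "hand": -1}, {"travel": [-0.8, -4.6, -3.4], "turn": [15.0, 3.0, -8.0], "hand": -1}, {"travel": [-1.0, -6.1, -4.5], "turn": [20.0, 3.0, -10.0], "hand": -1}, {"travel": [-1.3, -7.7, -5.6], "turn": [25.0, 4.0, -13.0], "hand": -1}]
[{"travel": [0.2, -1.8, -0.4], "turn": [5.0, 1.0, -3.0], "hand": -1}, {"travel": [0.4, -3.7, -0.7], "turn": [10.0, 2.0, -5.0], "hand": -1}, {"travel": [0.4, -3.7, -0.7], "turn": [10.0, 2.0, -5.0], "hand": -1}, {"travel": [0.4, -3.7, -0.7], "turn": [10.0, 2.0, -5.0], "hand": -1}, {"travel": [0.4, -3.7, -0.7], "turn": [10.0, 2.0, -5.0], "hand": -1}]
```

Emit:
apply_moves([
  {"travel":[0,0,-0.8],"turn":[0,0,0],"hand":-1},
  {"travel":[0,0,-1.5],"turn":[0,0,0],"hand":-1},
  {"travel":[0,0,-2.2],"turn":[0,0,0],"hand":-1},
  {"travel":[0,0,-3.0],"turn":[0,0,0],"hand":-1},
  {"travel":[0,0,-3.0],"turn":[0,0,0],"hand":-1},
])

```text
t: 4.05
ee_pos: [491.0, 84.9, 88.3]
tool_rot: [0.316, 2.911, 0.938]
wrist_force: [-0.8, 5.5, 6.6]
gripper_width: 8.9
finger_force: 60.8
```

Emit:
apply_moves([
  {"travel":[0,1.6,-2.2],"turn":[0,0,0],"hand":-1},
  {"travel":[0,3.2,-4.5],"turn":[0,0,0],"hand":-1},
  {"travel":[0,3.2,-4.5],"turn":[0,0,0],"hand":-1},
  {"travel":[0,3.2,-4.5],"turn":[0,0,0],"hand":-1},
  {"travel":[0,3.2,-4.5],"turn":[0,0,0],"hand":-1},
])

```text
t: 4.47
ee_pos: [490.8, 84.5, 141.7]
tool_rot: [0.315, 2.912, 0.936]
wrist_force: [-0.8, 0.0, -2.5]
gripper_width: 9.0
finger_force: 60.6
```

Emit:
apply_moves([
  {"travel":[-0.3,-1.5,-1.1],"turn":[5,1,-3],"hand":-1},
  {"travel":[-0.5,-3.1,-2.2],"turn":[10,2,-5],"hand":-1},
  {"travel":[-0.8,-4.6,-3.4],"turn":[15,3,-8],"hand":-1},
  {"travel":[-1.0,-6.1,-4.5],"turn":[20,3,-10],"hand":-1},
  {"travel":[-1.3,-7.7,-5.6],"turn":[25,4,-13],"hand":-1},
])

```text
t: 4.88
ee_pos: [482.8, -11.9, 141.9]
tool_rot: [-0.034, 3.107, 0.277]
wrist_force: [-0.2, 0.5, -3.7]
gripper_width: 8.9
finger_force: 60.3
```

Emit:
apply_moves([
  {"travel":[0.2,-1.8,-0.4],"turn":[5,1,-3],"hand":-1},
  {"travel":[0.4,-3.7,-0.7],"turn":[10,2,-5],"hand":-1},
  {"travel":[0.4,-3.7,-0.7],"turn":[10,2,-5],"hand":-1},
  {"travel":[0.4,-3.7,-0.7],"turn":[10,2,-5],"hand":-1},
  {"travel":[0.4,-3.7,-0.7],"turn":[10,2,-5],"hand":-1},
])

```text
t: 5.3
ee_pos: [479.4, -47.7, 141.9]
tool_rot: [0.169, -3.134, -0.014]
wrist_force: [-0.7, 0.1, -2.3]
gripper_width: 8.8
finger_force: 60.3
```

```bash
python3 - <<'E'
from h import *
import pickle
np.set_printoptions(precision=2,suppress=True)
s=readout.state();im=cams.capture("wrist");s=readout.state();im=cams.capture("wrist");C=getcmd();M=tool(s)
sd=cams.capture("side");sc=cams.capture("scene")
pickle.dump((s,im,sd,sc),open("w4.pkl","wb"))
print(s["t"],s["ee_pos"],C[:3,3],np.degrees(R.from_matrix(C[:3,:3].T@M[:3,:3]).as_rotvec()),s["gripper_width"],s["wrist_force"],s["finger_force"])
print(M[:3,:3])
a=cv2.resize(sc[140:260,150:350],(500,300));b=cv2.resize(sd[120:220,150:300],(300,200))
cv2.imwrite("pics/w4.png",np.vstack([np.hstack([im[84:384,0:500],np.zeros((300,300,3),np.uint8)]),np.hstack([a,cv2.copyMakeBorder(b,0,100,0,0,0)])]))
E
```

```text
5.35 [479.53 -47.99 142.  ] [479.97 -48.65 142.67] [-0.19  0.05  0.08] 9.14736035969302 [ 0.04 -0.19 -3.05] 60.327032804489136
[[-0.99 -0.11 -0.  ]
 [-0.11  0.99  0.01]
 [ 0.    0.01 -1.  ]]
```

View pics/w4.png

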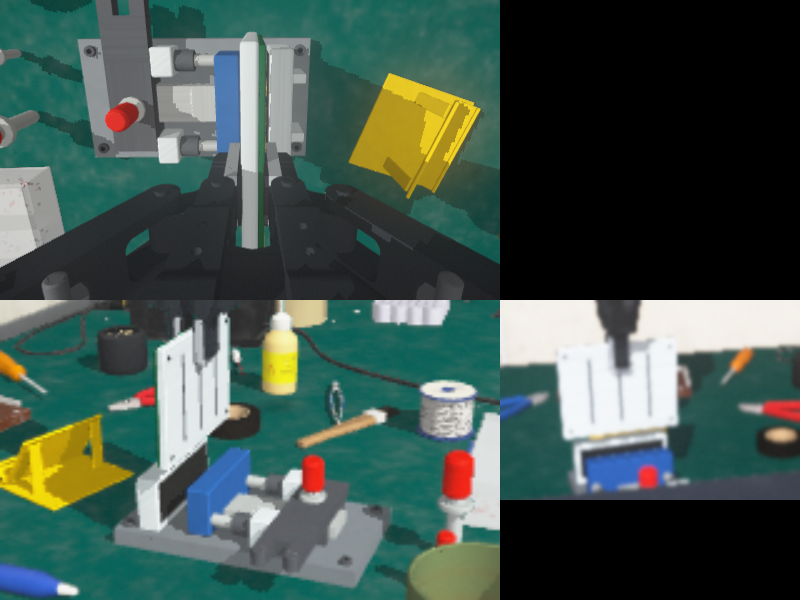

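The board is upright over the gap, pads on top and parallel to the fence and jaw. In the wrist image its top edge runs from (255,117) to (252,332). Next I check the gap's lateral position from w2 and the board's x offset in the hand.

```bash
python3 - <<'E'
from h import *
import pickle
np.set_printoptions(precision=1,suppress=True)
s2,i2=pickle.load(open("w2.pkl","rb"));c2=cam("wrist",s2)
f=lambda p:(np.float64(p)-[400,0])/1.6+[130,20]
h=boardframe(6.45,0);H=np.array([486,-98.4,0])
for nm,p,z in(("fence face",[(494,160),(648,140)],59),("fence back",[(487,132),(646,114)],59),("jaw face",[(510,190),(643,176)],54),("bridge +y edge",[(465,299),(585,283)],40),("notch tip",[(460,306),(466,338)],40),("pin",[(590,318)],62)):
    P=onz(c2,f(p),z);print(nm,(P-H)@h)
print("pred px",proj(c2,[H+h@q for q in([-55,62,59],[55,62,59],[0,40,54],[-80,-50,40],[0,-50,40])])*1.6-[208-400,32])
s,im,_,_=pickle.load(open("w4.pkl","rb"))
K,D,T=cam("wrist",s);m=cams.camera_model("wrist");c=(K,D,np.array(m["hand_eye"]))
for z in(-26,-29):print("board ends in tool",onz(c,[(255,117),(252,332)],z))
cw=cam("wrist",s)
print("base corners",(onz(cw,[(78,124),(310,122),(310,241),(97,241)],14)-H)@h)
E
```

```text
fence face [[-48.1  64.4  59. ]
 [ 48.9  65.2  59. ]]
fence back [[-49.5  81.5  59. ]
 [ 49.   80.7  59. ]]
jaw face [[-42.1  44.3  54. ]
 [ 44.2  43.2  54. ]]
bridge +y edge [[-89.4 -29.8  40. ]
 [ -2.4 -27.9  40. ]]
notch tip [[-93.9 -34.6  40. ]
 [-94.3 -59.7  40. ]]
pin [[ -0.7 -46.4  62. ]]
pred px [[483.8 165.1]
 [658.3 144.1]
 [575.3 189.1]
 [482.8 323.7]
 [592.  311.6]]
board ends in tool [[ 64.   -0.4 -26. ]
 [-31.6  -1.6 -26. ]]
board ends in tool [[ 64.1  -0.5 -29. ]
 [-29.1  -1.6 -29. ]]
base corners [[-54.1 -99.6  14. ]
 [-54.6 100.7  14. ]
 [ 57.5 105.6  14. ]
 [ 55.6 -98.5  14. ]]
```

```bash
python3 - <<'E'
from h import *
import pickle
np.set_printoptions(precision=1,suppress=True)
s,im,sd,sc=pickle.load(open("w4.pkl","rb"))
A,B=cam("scene"),cam("side");T=tool(s)
fs=lambda p:[(np.array(p)-[0,300])/2.5+[150,140]]
fd=lambda p:[(np.array(p)-[500,300])/2+[150,120]]
Q=[]
for a,b in(((160,470),(565,440)),((228,400),(678,421)),((158,347),(558,345)),((228,312),(672,337))):
    P,e=mid(A,fs(a),B,fd(b));t=(np.linalg.inv(T)@[*P,1])[:3];print(P,e,"tool",t);Q.append(t)
print("mean",np.mean(Q,0))
h=boardframe(6.45,0);H=np.array([486,-98.4,0])
P,e=mid(A,fs((313,475)),B,fd((648,475)));print("knob (holder frame)",(P-H)@h,e)
cv2.imwrite("pics/sd4.png",np.vstack([cv2.resize(sd[125:225,165:265],(560,560),interpolation=2)])) 
E
```

```text
[420.7 -51.3  72.6] 0.22044309508579682 tool [58.6  2.4 69.6]
[540.5 -45.2  84. ] 7.5963978446036045 tool [-61.1  -4.3  57.8]
[421.6 -54.1 171.7] 4.155743617390292 tool [ 58.4   0.4 -29.6]
[534.8 -48.8 169.8] 5.746277341969556 tool [-54.8  -6.5 -28. ]
mean [ 0.3 -2.  17.4]
knob (holder frame) [  0.2 -46.7  63.5] 9.717218175401841
```

View pics/sd4.png

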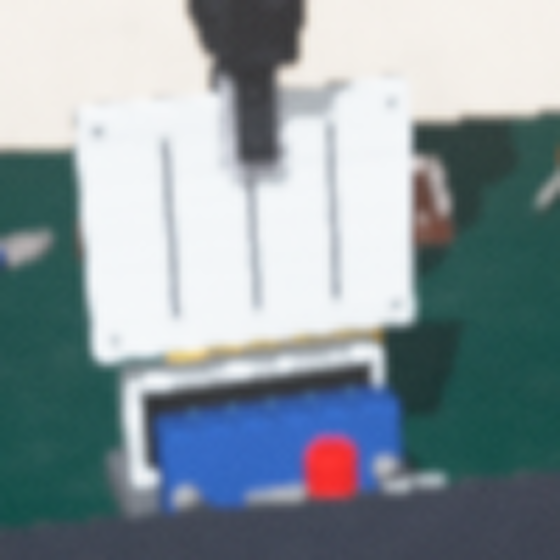

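```bash
python3 - <<'E'
from h import *
import pickle
np.set_printoptions(precision=1,suppress=True)
s,im,sd,sc=pickle.load(open("w4.pkl","rb"));cw=cam("wrist",s)
h=boardframe(6.45,0);H=np.array([486.4,-95.8,0]);json.dump(H.tolist(),open("H.json","w"))
print("fence",(onz(cw,[(270,140),(270,230)],59)-H)@h,"jaw",(onz(cw,[(239,140),(238,230)],54)-H)@h,"knob",(onz(cw,[(122,201)],62)-H)@h)
print(readout.state()["ee_pos"])
fl=H+h@[0,50,14];G=pose(-h[:,0],h[:,1],-h[:,2],fl+.5*h[:,0]+[0,0,72])
A=getcmd();A2=G.copy();A2[2,3]=A[2,3];plan(A2,-1,q=(2,1))
plan(G,-1,step=16,q=(1,0))
E
```

```text
fence [[-45.   60.7  59. ]
 [ 26.1  61.4  59. ]] jaw [[-44.6  37.8  54. ]
 [ 28.   35.8  54. ]] knob [[  0.1 -51.6  62. ]]
[479.8 -48.5 142.4]
[{"travel": [-0.16, 0.24, 0.0], "turn": [0.3, -0.1, -0.2], "hand": -1}, {"travel": [-0.16, 0.24, 0.0], "turn": [0.3, -0.1, -0.2], "hand": -1}, {"travel": [-0.16, 0.24, 0.0], "turn": [0.3, -0.1, -0.2], "hand": -1}, {"travel": [-0.16, 0.24, 0.0], "turn": [0.3, -0.1, -0.2], "hand": -1}, {"travel": [-0.16, 0.24, 0.0], "turn": [0.3, -0.1, -0.2], "hand": -1}]
[{"travel": [0.0, 0.0, 1.4], "turn": [0.0, 0.0, 0.0], "hand": -1}, {"travel": [0.0, 0.0, 2.8], "turn": [0.0, 0.0, 0.0], "hand": -1}, {"travel": [0.0, 0.0, 4.3], "turn": [0.0, 0.0, 0.0], "hand": -1}, {"travel": [0.0, 0.0, 5.7], "turn": [0.0, 0.0, 0.0], "hand": -1}, {"travel": [0.0, 0.0, 5.7], "turn": [0.0, 0.0, 0.0], "hand": -1}]
```

Emit:
apply_moves([
  {"travel":[-0.16,0.24,0],"turn":[0.3,-0.1,-0.2],"hand":-1},
  {"travel":[-0.16,0.24,0],"turn":[0.3,-0.1,-0.2],"hand":-1},
  {"travel":[-0.16,0.24,0],"turn":[0.3,-0.1,-0.2],"hand":-1},
  {"travel":[-0.16,0.24,0],"turn":[0.3,-0.1,-0.2],"hand":-1},
  {"travel":[-0.16,0.24,0],"turn":[0.3,-0.1,-0.2],"hand":-1},
])

```text
t: 5.92
ee_pos: [481.3, -46.0, 142.7]
tool_rot: [0.176, -3.136, -0.0]
wrist_force: [0.2, -0.9, -3.7]
gripper_width: 8.6
finger_force: 60.3
```

Emit:
apply_moves([
  {"travel":[0,0,1.4],"turn":[0,0,0],"hand":-1},
  {"travel":[0,0,2.8],"turn":[0,0,0],"hand":-1},
  {"travel":[0,0,4.3],"turn":[0,0,0],"hand":-1},
  {"travel":[0,0,5.2],"turn":[0,0,0],"hand":-1},
  {"travel":[0,0,5.7],"turn":[0,0,0],"hand":-1},
])

```text
t: 6.33
ee_pos: [480.8, -46.0, 84.7]
tool_rot: [0.176, -3.135, -0.001]
wrist_force: [-0.4, 0.1, -2.8]
gripper_width: 8.4
finger_force: 60.4
```

Emit:
apply_moves([
  {"travel":[0,0,0],"turn":[0,0,0],"hand":-1},
  {"travel":[0,0,0],"turn":[0,0,0],"hand":-1},
  {"travel":[0,0,0],"turn":[0,0,0],"hand":-1},
  {"travel":[0,0,0],"turn":[0,0,0],"hand":-1},
  {"travel":[0,0,0.1],"turn":[0,0,0],"hand":-1},
])

```text
t: 6.75
ee_pos: [481.7, -46.2, 85.3]
tool_rot: [-0.177, 3.136, -0.0]
wrist_force: [0.2, -0.1, -3.0]
gripper_width: 8.9
finger_force: 60.4
```

No contact yet, so I step down 1 mm per row.

Emit:
apply_moves([
  {"travel":[0,0,0.05],"turn":[0,0,0],"hand":-1},
  {"travel":[0,0,0.1],"turn":[0,0,0],"hand":-1},
  {"travel":[0,0,0.15],"turn":[0,0,0],"hand":-1},
  {"travel":[0,0,0.2],"turn":[0,0,0],"hand":-1},
  {"travel":[0,0,0.2],"turn":[0,0,0],"hand":-1},
])

```text
t: 7.17
ee_pos: [481.2, -46.1, 82.6]
tool_rot: [0.176, -3.136, -0.0]
wrist_force: [0.1, -0.1, -3.6]
gripper_width: 9.2
finger_force: 60.4
```

Emit:
apply_moves([
  {"travel":[0,0,0.05],"turn":[0,0,0],"hand":-1},
  {"travel":[0,0,0.1],"turn":[0,0,0],"hand":-1},
  {"travel":[0,0,0.1],"turn":[0,0,0],"hand":-1},
  {"travel":[0,0,0.1],"turn":[0,0,0],"hand":-1},
  {"travel":[0,0,0.1],"turn":[0,0,0],"hand":-1},
])

```text
t: 7.58
ee_pos: [481.3, -46.1, 81.7]
tool_rot: [0.176, -3.136, -0.0]
wrist_force: [-0.1, 0.9, -3.1]
gripper_width: 9.0
finger_force: 60.4
```

Emit:
apply_moves([
  {"travel":[0,0,0.05],"turn":[0,0,0],"hand":-1},
  {"travel":[0,0,0.1],"turn":[0,0,0],"hand":-1},
  {"travel":[0,0,0.1],"turn":[0,0,0],"hand":-1},
  {"travel":[0,0,0.1],"turn":[0,0,0],"hand":-1},
  {"travel":[0,0,0.1],"turn":[0,0,0],"hand":-1},
])

```text
t: 8.0
ee_pos: [481.3, -46.1, 80.7]
tool_rot: [0.176, -3.137, -0.0]
wrist_force: [0.9, 0.8, -0.4]
gripper_width: 8.7
finger_force: 60.8
```

Emit:
apply_moves([
  {"travel":[0,0,0.05],"turn":[0,0,0],"hand":-1},
  {"travel":[0,0,0.1],"turn":[0,0,0],"hand":-1},
  {"travel":[0,0,0.1],"turn":[0,0,0],"hand":-1},
  {"travel":[0,0,0.1],"turn":[0,0,0],"hand":-1},
  {"travel":[0,0,0.1],"turn":[0,0,0],"hand":-1},
])

```text
t: 8.42
ee_pos: [481.4, -46.1, 80.6]
tool_rot: [-0.177, 3.136, -0.0]
wrist_force: [-5.6, 1.9, 25.3]
gripper_width: 9.1
finger_force: 64.6
```

Emit:
apply_moves([
  {"travel":[0,0,-0.08],"turn":[0,0,0],"hand":-1},
  {"travel":[0,0,-0.08],"turn":[0,0,0],"hand":-0.75},
  {"travel":[0,0,-0.08],"turn":[0,0,0],"hand":-0.6},
  {"travel":[0,0,-0.08],"turn":[0,0,0],"hand":-0.4},
  {"travel":[0,0,-0.08],"turn":[0,0,0],"hand":-0.2},
])

```text
t: 8.83
ee_pos: [481.3, -46.1, 80.4]
tool_rot: [0.176, -3.136, -0.0]
wrist_force: [-0.4, 1.6, -0.0]
gripper_width: 33.6
finger_force: 0.0
```

Emit:
apply_moves([
  {"travel":[0,0,-1],"turn":[0,0,0],"hand":-0.1},
  {"travel":[0,0,-3],"turn":[0,0,0],"hand":-0.1},
  {"travel":[0,0,-5.5],"turn":[0,0,0],"hand":-0.1},
  {"travel":[0,0,-8],"turn":[0,0,0],"hand":-0.1},
  {"travel":[0,0,-8],"turn":[0,0,0],"hand":-0.1},
])

```text
t: 9.25
ee_pos: [483.2, -46.5, 164.1]
tool_rot: [-0.176, 3.132, -0.002]
wrist_force: [0.6, 1.5, 0.5]
gripper_width: 38.3
finger_force: 0.0
```

```bash
python3 - <<'E'
from h import *
import pickle
C=getcmd();C[2,3]+=-6+.8+80;C[2,3]-=1.0;setcmd(C)
cams.capture("scene");s=readout.state();im=cams.capture("wrist");sd=cams.capture("side");sc=cams.capture("scene")
pickle.dump((s,im,sd,sc),open("w5.pkl","wb"))
print(s["t"],s["ee_pos"],C[:3,3])
a=cv2.resize(sc[140:260,150:350],(500,300));b=cv2.resize(sd[120:220,150:300],(300,200))
cv2.imwrite("pics/w5.png",np.vstack([np.hstack([im[84:384,0:500],np.zeros((300,300,3),np.uint8)]),np.hstack([a,cv2.copyMakeBorder(b,0,100,0,0,0)])]))
E
```

```text
9.3 [482.53510634 -46.31982558 162.30283909] [481.29319331 -46.08976004 159.48293779]
```

View pics/w5.png

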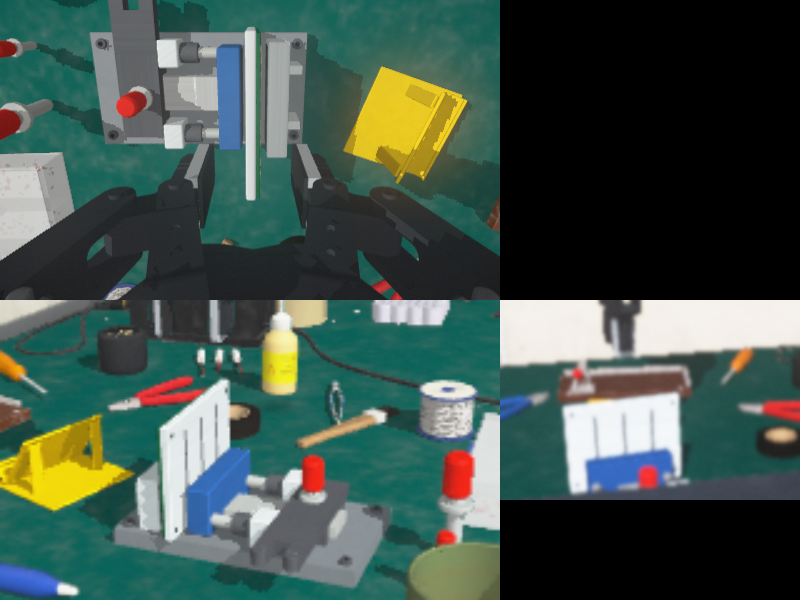

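The board stands upright in the gap and has been let go. In the wrist image its top edge runs from (251,111) to (251,284), parallel to the fence. I check the centring and plan the pin grasp.

```bash
python3 - <<'E'
from h import *
import pickle
np.set_printoptions(precision=1,suppress=True)
s,im,sd,sc=pickle.load(open("w5.pkl","rb"));cw=cam("wrist",s)
h=boardframe(6.45,0);H=np.array(json.load(open("H.json")))
f=lambda P:(P-H)@h
print("board top",f(onz(cw,[(251,111.5),(251,284)],109)));print("board top y edges",f(onz(cw,[(245,150),(261,150),(245,270),(259,270)],109)))
print("fence ends",f(onz(cw,[(267,126),(267,241)],59)),"jaw",f(onz(cw,[(241,130),(241,233)],54)))
print("base",f(onz(cw,[(91,118),(307,116),(307,228),(106,228)],14)))
print("bridge sides",f(onz(cw,[(111,90),(115,230),(155,90),(163,230)],40)))
hsv=cv2.cvtColor(im,40);m=((hsv[...,0]<8)|(hsv[...,0]>172))&(hsv[...,1]>150)&(hsv[...,2]>80)
n,l,st,ce=cv2.connectedComponentsWithStats(m.astype(np.uint8))
for k in range(1,n):
    if st[k,4]>40:print(st[k],f(onz(cw,[ce[k]],62)))
st=readout.state();print(st["ee_pos"],getcmd()[:3,3])
E
```

```text
board top [[-62.4  47.2 109. ]
 [ 59.4  47.  109. ]]
board top y edges [[-38.4  43.4 109. ]
 [-38.4  53.6 109. ]
 [ 48.   42.8 109. ]
 [ 48.   52.8 109. ]]
fence ends [[-50.   59.5  59. ]
 [ 48.8  60.8  59. ]] jaw [[-46.5  38.8  54. ]
 [ 43.5  37.9  54. ]]
base [[ -54.1 -101.4   14. ]
 [ -55.9   98.4   14. ]
 [  55.5  103.7   14. ]
 [  55.5 -101.8   14. ]]
bridge sides [[-77.8 -68.4  40. ]
 [ 46.6 -80.3  40. ]
 [-77.8 -32.2  40. ]
 [ 46.6 -35.4  40. ]]
[404   1  18   8 135] [[-134.1  161.    62. ]]
[  0 125  16  16 215] [[ -45.2 -144.6   62. ]]
[116 176  30  26 557] [[ -0.3 -52.1  62. ]]
[  0 194  21  30 457] [[  16.3 -156.6   62. ]]
[372 363  19  15 149] [[186.  174.9  62. ]]
[390 375  12   9  62] [[198.9 191.   62. ]]
[480.8 -46.  159.7] [481.3 -46.1 159.5]
```

```bash
python3 - <<'E'
from h import *
h=boardframe(6.45,0);H=np.array(json.load(open("H.json")))
C=getcmd();C[2,3]=160.2;setcmd(C)
P=H+h@[-.2,-49.8,0];print(P)
plan(pose(h[:,1],h[:,0],-h[:,2],P+[0,0,135]),0,hold=1)
E
```

```text
[ 491.79560451 -145.30724646    0.        ]
[{"travel": [0.0, -0.7, 0.2], "turn": [0.0, 0.0, 6.0], "hand": 0}, {"travel": [0.0, -1.4, 0.4], "turn": [0.0, 0.0, 13.0], "hand": 0}, {"travel": [0.0, -2.1, 0.5], "turn": [0.0, 0.0, 19.0], "hand": 0}, {"travel": [0.0, -2.9, 0.7], "turn": [0.0, 0.0, 26.0], "hand": 0}, {"travel": [0.0, -3.6, 0.9], "turn": [0.0, 0.0, 32.0], "hand": 0}]
[{"travel": [-0.3, -0.6, 0.2], "turn": [0.0, 0.0, 7.0], "hand": 0}, {"travel": [-0.7, -1.2, 0.4], "turn": [0.0, 0.0, 13.0], "hand": 0}, {"travel": [-1.1, -1.8, 0.5], "turn": [0.0, 0.0, 19.0], "hand": 0}, {"travel": [-1.5, -2.4, 0.7], "turn": [0.0, 0.0, 26.0], "hand": 0}, {"travel": [-1.8, -3.0, 0.9], "turn": [0.0, 0.0, 32.0], "hand": 0}]
[{"travel": [-0.7, -0.3, 0.2], "turn": [0.0, 0.0, 7.0], "hand": 0}, {"travel": [-1.3, -0.6, 0.4], "turn": [0.0, 0.0, 13.0], "hand": 0}, {"travel": [-1.9, -1.0, 0.5], "turn": [0.0, 0.0, 20.0], "hand": 0}, {"travel": [-2.6, -1.3, 0.7], "turn": [0.0, 0.0, 26.0], "hand": 0}, {"travel": [-2.6, -1.3, 0.7], "turn": [0.0, 0.0, 26.0], "hand": 0}]
```

Emit:
apply_moves([
  {"travel":[0,-0.7,0.2],"turn":[0,0,6],"hand":0},
  {"travel":[0,-1.4,0.4],"turn":[0,0,13],"hand":0},
  {"travel":[0,-2.1,0.5],"turn":[0,0,19],"hand":0},
  {"travel":[0,-2.9,0.7],"turn":[0,0,26],"hand":0},
  {"travel":[0,-3.6,0.9],"turn":[0,0,32],"hand":0},
])

```text
t: 9.87
ee_pos: [484.8, -82.1, 150.2]
tool_rot: [-0.704, -3.059, -0.0]
wrist_force: [0.4, -0.7, -0.4]
gripper_width: 42.8
finger_force: 0.0
```

Emit:
apply_moves([
  {"travel":[-0.3,-0.6,0.2],"turn":[0,0,7],"hand":0},
  {"travel":[-0.7,-1.2,0.4],"turn":[0,0,13],"hand":0},
  {"travel":[-1.1,-1.8,0.5],"turn":[0,0,19],"hand":0},
  {"travel":[-1.5,-2.4,0.7],"turn":[0,0,26],"hand":0},
  {"travel":[-1.8,-3.0,0.9],"turn":[0,0,32],"hand":0},
])

```text
t: 10.28
ee_pos: [488.1, -116.9, 141.1]
tool_rot: [-1.52, -2.747, 0.001]
wrist_force: [0.4, -0.6, 0.9]
gripper_width: 43.0
finger_force: 0.0
```

Emit:
apply_moves([
  {"travel":[-0.7,-0.3,0.2],"turn":[0,0,7],"hand":0},
  {"travel":[-1.3,-0.6,0.4],"turn":[0,0,13],"hand":0},
  {"travel":[-1.9,-1.0,0.5],"turn":[0,0,20],"hand":0},
  {"travel":[-2.6,-1.3,0.7],"turn":[0,0,26],"hand":0},
  {"travel":[-2.6,-1.3,0.7],"turn":[0,0,26],"hand":0},
])

```text
t: 10.7
ee_pos: [491.2, -146.3, 134.0]
tool_rot: [-2.099, -2.335, 0.001]
wrist_force: [-0.5, 0.4, -1.3]
gripper_width: 42.7
finger_force: 0.0
```

```bash
python3 - <<'E'
from h import *
import pickle
np.set_printoptions(precision=2,suppress=True)
cams.capture("side");cams.capture("side");s=readout.state();im=cams.capture("wrist");pickle.dump((s,im),open("w6.pkl","wb"))
cw=cam("wrist",s);h=boardframe(6.45,0);H=np.array(json.load(open("H.json")));f=lambda P:(P-H)@h
C=getcmd();print(s["t"],s["ee_pos"],C[:3,3],np.degrees(R.from_matrix(C[:3,:3].T@tool(s)[:3,:3]).as_rotvec()),s["joint_pos"])
hsv=cv2.cvtColor(im,40);m=((hsv[...,0]<8)|(hsv[...,0]>172))&(hsv[...,1]>150)&(hsv[...,2]>80)
n,l,st,ce=cv2.connectedComponentsWithStats(m.astype(np.uint8))
for k in range(1,n):
    if st[k,4]>40:print(st[k],f(onz(cw,[ce[k]],62)))
cv2.imwrite("pics/w6.png",cv2.resize(im[130:370,90:410],(800,600)))
E
```

```text
10.8 [ 491.06 -145.38  134.57] [ 491.59 -145.61  135.19] [ 0.09  0.06 -0.19] [-0.4   0.46  1.73  0.    0.95 -0.52]
[242 187  24  29 493] [[ -0.92 -53.38  62.  ]]
[198 303  16  23 291] [[ -39.99 -150.12   62.  ]]
[260 312  27  20 382] [[  15.07 -156.71   62.  ]]
```

View pics/w6.png

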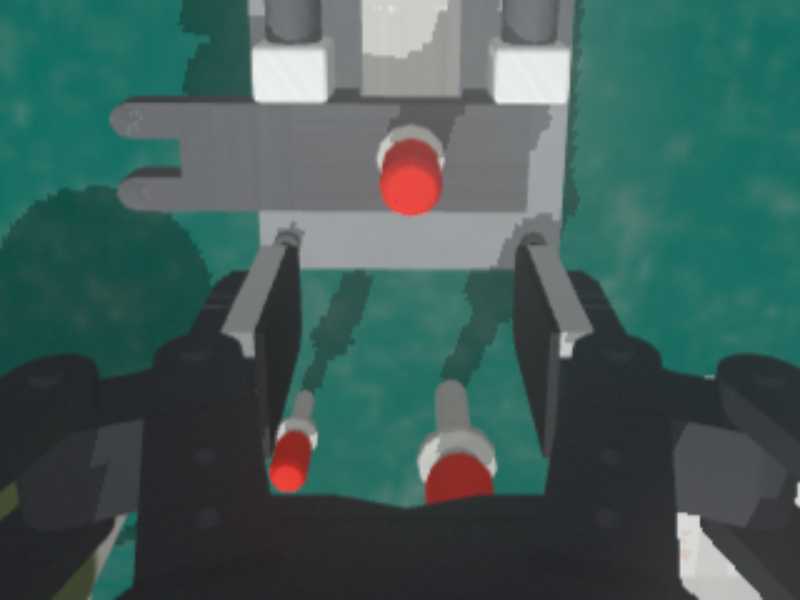

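```bash
python3 - <<'E'
from h import *
import pickle
np.set_printoptions(precision=1,suppress=True)
s,im=pickle.load(open("w6.pkl","rb"));cw=cam("wrist",s);h=boardframe(6.45,0);H=np.array(json.load(open("H.json")));f=lambda P:(P-H)@h
g=lambda p,z:f(onz(cw,np.float64(p)/2.5+[90,130],z))
print("knob top",g([(412,190)],74),"collar",g([(411,157)],44))
print("bridge +y",g([(150,101),(350,102),(530,105)],40),"-y",g([(150,210),(300,211),(527,211)],40))
print("notch prongs",g([(130,138),(175,138),(130,178),(180,178)],40),"tips",g([(110,118),(118,190)],40),"bottom",g([(180,155)],40), "bridge +x end",g([(528,160)],40))
print(f(np.array([s["ee_pos"]])))
E
```

```text
knob top [[ -0.2 -52.   74. ]] collar [[ -0.3 -51.   44. ]]
bridge +y [[-83.  -34.   40. ]
 [-19.7 -34.1  40. ]
 [ 37.3 -34.9  40. ]] -y [[-86.2 -70.6  40. ]
 [-36.8 -70.8  40. ]
 [ 38.  -70.5  40. ]]
notch prongs [[-90.5 -46.1  40. ]
 [-76.1 -46.1  40. ]
 [-91.8 -59.6  40. ]
 [-75.5 -59.6  40. ]] tips [[-96.3 -39.6  40. ]
 [-96.1 -63.7  40. ]] bottom [[-74.9 -51.8  40. ]] bridge +x end [[ 37.5 -53.1  40. ]]
[[ -0.9 -49.8 134.6]]
```

```bash
python3 - <<'E'
from h import *
np.set_printoptions(precision=1,suppress=True)
m=cams.camera_model("wrist");c=(m["mtx"],m["D"],np.array(m["hand_eye"]))
p=np.float64([(298,245),(252,342),(517,243),(552,345),(272,248),(228,335),(545,248),(590,333)])/2.5+[90,130]
for z in(0,-5,-8):print(z,onz(c,p,z)[:,:2].tolist())
print(readout.state()["gripper_width"])
E
```

```text
0 [[6.440099700588711, -22.51745928468326], [-15.356319805469155, -32.95751470735359], [6.871754962815324, 21.557801394708903], [-16.052357282857685, 29.758160111539944], [5.790051678659616, -27.78357321119165], [-13.72828625096541, -37.87143204098602], [5.788966301385614, 27.24166280045164], [-13.260160597902697, 37.525666842829196]]
-5 [[8.527995396272424, -21.758782611356605], [-12.511701241869204, -31.836382692292847], [8.944664554570707, 20.78628373239267], [-13.183573856954524, 28.701944360878617], [7.90051558575535, -26.842068856826206], [-10.940189366079025, -36.57969982177816], [7.899467890349378, 26.272814200244586], [-10.488315987231928, 36.19978065530431]]
-8 [[9.780732813682661, -21.30357660736061], [-10.80493010370921, -31.1637034832564], [10.188410309623933, 20.323373135002928], [-11.462303801412617, 28.068214910481817], [9.166793930012773, -26.277166244206942], [-9.267331235147196, -35.80466049025345], [9.165768843727633, 25.691505040120354], [-8.82520922082945, 35.40424894278937]]
42.85995837435432
```

```bash
python3 - <<'E'
from h import *
np.set_printoptions(precision=2,suppress=True)
h=boardframe(6.45,0);H=np.array(json.load(open("H.json")))
print(readout.state()["ee_pos"])
P=H+h@[.3,-49.4,0]
plan(pose(h[:,1],h[:,0],-h[:,2],P+[0,0,49]),0,step=22,q=(2,1))
E
```

```text
[ 491.16 -145.21  134.83]
[{"travel": [0.02, 0.02, 2.15], "turn": [0.0, 0.0, 0.0], "hand": 0}, {"travel": [0.03, 0.04, 4.31], "turn": [0.0, 0.0, 0.0], "hand": 0}, {"travel": [0.05, 0.06, 6.46], "turn": [0.0, 0.0, 0.0], "hand": 0}, {"travel": [0.07, 0.07, 8.62], "turn": [0.0, 0.0, 0.0], "hand": 0}, {"travel": [0.07, 0.07, 8.62], "turn": [0.0, 0.0, 0.0], "hand": 0}]
```

Emit:
apply_moves([
  {"travel":[0.07,0.07,2.2],"turn":[0,0,0],"hand":0},
  {"travel":[0.07,0.07,4.3],"turn":[0,0,0],"hand":0},
  {"travel":[0.07,0.07,6.4],"turn":[0,0,0],"hand":0},
  {"travel":[0.07,0.07,8.0],"turn":[0,0,0],"hand":0},
  {"travel":[0.07,0.07,8.62],"turn":[0,0,0],"hand":0},
])

```text
t: 11.27
ee_pos: [491.1, -143.9, 47.3]
tool_rot: [-2.087, -2.344, 0.002]
wrist_force: [-0.5, 1.1, -0.7]
gripper_width: 43.0
finger_force: 0.0
```

Emit:
apply_moves([
  {"travel":[0,0,0],"turn":[0,0,0],"hand":-0.2},
  {"travel":[0,0,0],"turn":[0,0,0],"hand":-0.4},
  {"travel":[0,0,0],"turn":[0,0,0],"hand":-0.6},
  {"travel":[0,0,0],"turn":[0,0,0],"hand":-1},
  {"travel":[0,0,0],"turn":[0,0,0],"hand":-1},
])

```text
t: 11.68
ee_pos: [492.5, -144.9, 50.0]
tool_rot: [2.092, 2.342, 0.0]
wrist_force: [-0.6, 0.9, 3.5]
gripper_width: 16.2
finger_force: 59.3
```

Emit:
apply_moves([
  {"travel":[0,0,0],"turn":[0,0,0],"hand":-1},
  {"travel":[0,0,0],"turn":[0,0,0],"hand":-1},
  {"travel":[0,0,0],"turn":[0,0,0],"hand":-1},
  {"travel":[0,0,0],"turn":[0,0,0],"hand":-1},
  {"travel":[0,0,0],"turn":[0,0,0],"hand":-1},
])

```text
t: 12.1
ee_pos: [492.6, -144.9, 50.0]
tool_rot: [2.092, 2.342, 0.001]
wrist_force: [-1.7, 1.5, 8.0]
gripper_width: 16.2
finger_force: 59.7
```

```bash
python3 - <<'E'
from h import *
np.set_printoptions(precision=2,suppress=True)
h=boardframe(6.45,0);H=np.array(json.load(open("H.json")))
s=readout.state();C=getcmd();print(s["ee_pos"],C[:3,3],(s["ee_pos"]-H)@h,s["wrist_force"],s["ft_torque"],s["gripper_width"],np.degrees(R.from_matrix(C[:3,:3].T@tool(s)[:3,:3]).as_rotvec()))
E
```

```text
[ 492.57 -144.92   50.01] [ 492.19 -144.83   48.99] [  0.61 -49.5   50.01] [-1.71  1.52  8.04] [0.31 0.12 0.01] 16.18644528114124 [-0.06 -0.03 -0.  ]
```

Emit:
apply_moves([
  {"travel":[0,0,-0.8],"turn":[0,0,0],"hand":-1},
  {"travel":[0,0,-1.6],"turn":[0,0,0],"hand":-1},
  {"travel":[0,0,-2.4],"turn":[0,0,0],"hand":-1},
  {"travel":[0,0,-3.2],"turn":[0,0,0],"hand":-1},
  {"travel":[0,0,-4.0],"turn":[0,0,0],"hand":-1},
])

```text
t: 12.52
ee_pos: [492.4, -144.9, 90.5]
tool_rot: [2.093, 2.342, 0.0]
wrist_force: [0.1, -0.9, -1.7]
gripper_width: 16.2
finger_force: 59.3
```

Emit:
apply_moves([
  {"travel":[0,0,-0.5],"turn":[0,0,0],"hand":-1},
  {"travel":[0,0,-1.0],"turn":[0,0,0],"hand":-1},
  {"travel":[0,0,-1.5],"turn":[0,0,0],"hand":-1},
  {"travel":[0,0,-1.5],"turn":[0,0,0],"hand":-1},
  {"travel":[0,0,-1.5],"turn":[0,0,0],"hand":-1},
])

```text
t: 12.93
ee_pos: [492.3, -144.8, 104.4]
tool_rot: [2.093, 2.343, 0.0]
wrist_force: [0.4, -0.0, -1.2]
gripper_width: 15.9
finger_force: 59.3
```

```bash
python3 - <<'E'
from h import *
C=getcmd();C[2,3]+=55;setcmd(C)
h=boardframe(6.45,0)
print(readout.state()["ee_pos"],C[:3,3])
G=C.copy();G[:3,3]+=h@[-80.4,-1,0];plan(G,-1,step=20,q=(2,0),hold=1)
E
```

```text
[ 492.26781778 -144.8452828   104.40549607] [ 492.19473465 -144.83029454  103.99357422]
[{"travel": [-0.02, -1.61, 0.0], "turn": [0.0, 0.0, 0.0], "hand": -1}, {"travel": [-0.04, -3.22, 0.0], "turn": [0.0, 0.0, 0.0], "hand": -1}, {"travel": [-0.06, -4.82, 0.0], "turn": [0.0, 0.0, 0.0], "hand": -1}, {"travel": [-0.08, -6.43, 0.0], "turn": [0.0, 0.0, 0.0], "hand": -1}, {"travel": [-0.1, -8.04, 0.0], "turn": [0.0, 0.0, 0.0], "hand": -1}]
[{"travel": [0.0, 0.0, 0.0], "turn": [0.0, 0.0, 0.0], "hand": -1}, {"travel": [0.0, 0.0, 0.0], "turn": [0.0, 0.0, 0.0], "hand": -1}, {"travel": [0.0, 0.0, 0.0], "turn": [0.0, 0.0, 0.0], "hand": -1}, {"travel": [0.0, 0.0, 0.0], "turn": [0.0, 0.0, 0.0], "hand": -1}, {"travel": [0.0, 0.0, 0.0], "turn": [0.0, 0.0, 0.0], "hand": -1}]
```

Emit:
apply_moves([
  {"travel":[-0.02,-1.6,0],"turn":[0,0,0],"hand":-1},
  {"travel":[-0.04,-3.2,0],"turn":[0,0,0],"hand":-1},
  {"travel":[-0.06,-4.8,0],"turn":[0,0,0],"hand":-1},
  {"travel":[-0.08,-6.4,0],"turn":[0,0,0],"hand":-1},
  {"travel":[-0.1,-8.04,0],"turn":[0,0,0],"hand":-1},
])

```text
t: 13.35
ee_pos: [411.6, -154.7, 103.9]
tool_rot: [-2.092, -2.342, 0.0]
wrist_force: [0.0, -0.1, -0.0]
gripper_width: 15.7
finger_force: 59.3
```

Emit:
apply_moves([
  {"travel":[0,0,0],"turn":[0,0,0],"hand":-1},
  {"travel":[0,0,0],"turn":[0,0,0],"hand":-1},
  {"travel":[0,0,0],"turn":[0,0,0],"hand":-1},
  {"travel":[0,0,0.5],"turn":[0,0,0],"hand":-1},
  {"travel":[0,0,1.0],"turn":[0,0,0],"hand":-1},
])

```text
t: 13.77
ee_pos: [413.2, -155.0, 94.0]
tool_rot: [2.092, 2.342, 0.0]
wrist_force: [-0.2, -0.1, 0.2]
gripper_width: 16.2
finger_force: 59.3
```

```bash
python3 - <<'E'
from h import *
import pickle
np.set_printoptions(precision=1,suppress=True)
C=getcmd();C[2,3]-=10;setcmd(C)
cams.capture("side");s=readout.state();im=cams.capture("wrist");sd=cams.capture("side");sc=cams.capture("scene");pickle.dump((s,im,sd,sc),open("w7.pkl","wb"))
h=boardframe(6.45,0);H=np.array(json.load(open("H.json")));print(s["t"],s["ee_pos"],(s["ee_pos"]-H)@h,C[:3,3])
cw=cam("wrist",s)
# bias-corrected (tool x +2.3 => y_holder): predicted px of notch edges, prong tips, pin
b=np.array([0,-2.3,0])
for nm,q in(("prong in +y",[-90,-43.5,40]),("prong in -y",[-90,-56.5,40]),("tip",[-96,-40,40]),("bridge+y",[-85,-32,40]),("bridge-y",[-85,-68,40]),("tip",[-96,-62,40])):print(nm,proj(cw,H+h@(np.array(q)+b)))
t=s["ee_pos"];hp=(t-H)@h
for z in(10,44):print("shank",proj(cw,H+h@(np.array([hp[0],hp[1],t[2]-z])+b)))
g=cv2.cvtColor(im,6)
for c in(228,234,240,246,252,258,264,270,276):print(c,g[150:262:2,c].tolist())
E
```

```text
13.8167 [ 412.6 -154.7   93.1] [-79.9 -50.2  93.1] [ 412.4 -154.8   94. ]
prong in +y [[238.6 200.1]]
prong in -y [[238.8 218.3]]
tip [[229.6 195.1]]
bridge+y [[245.9 183.5]]
bridge-y [[246.2 233.9]]
tip [[230.2 225.8]]
shank [[253.8 235.8]]
shank [[253.7 214.2]]
228 [84, 86, 84, 83, 82, 83, 83, 84, 83, 84, 85, 83, 84, 84, 84, 83, 85, 87, 87, 87, 86, 88, 85, 85, 85, 84, 86, 89, 91, 94, 95, 95, 95, 92, 94, 97, 99, 99, 94, 119, 120, 118, 119, 118, 119, 118, 118, 118, 118, 117, 115, 114, 96, 66, 51, 53]
234 [83, 81, 80, 82, 82, 81, 81, 80, 83, 83, 82, 84, 84, 85, 84, 84, 62, 63, 103, 104, 106, 108, 106, 109, 107, 90, 86, 87, 89, 91, 90, 90, 81, 62, 62, 95, 103, 105, 77, 47, 46, 47, 45, 45, 46, 47, 45, 45, 44, 45, 46, 49, 46, 50, 53, 56]
240 [83, 83, 83, 83, 83, 83, 82, 83, 83, 84, 84, 83, 85, 84, 85, 68, 64, 100, 121, 131, 116, 111, 124, 124, 119, 102, 92, 91, 93, 93, 94, 92, 64, 66, 66, 112, 113, 139, 145, 144, 144, 145, 108, 70, 71, 71, 71, 72, 71, 69, 72, 76, 79, 78, 80, 83]
246 [84, 84, 84, 85, 83, 81, 83, 83, 83, 83, 83, 82, 81, 83, 83, 68, 64, 101, 109, 109, 108, 109, 108, 107, 10
[... 689 characters left out ...]
67, 69, 67, 67, 75, 80, 79, 78, 78, 79, 101, 106, 107, 106, 107, 107, 108, 106, 107, 106, 107, 107, 106, 116, 145, 147, 147, 146, 146, 92, 72, 73, 72, 72, 72, 73, 71, 75, 80, 81, 81, 90, 100]
270 [69, 68, 69, 69, 68, 68, 68, 68, 68, 69, 69, 70, 69, 69, 67, 67, 69, 79, 81, 101, 107, 106, 108, 107, 107, 106, 106, 107, 107, 107, 106, 107, 106, 107, 108, 108, 107, 107, 78, 50, 52, 50, 51, 50, 50, 50, 49, 52, 49, 52, 57, 58, 70, 74, 77, 78]
276 [72, 72, 72, 70, 71, 69, 70, 70, 71, 72, 72, 69, 69, 70, 70, 70, 70, 100, 109, 107, 107, 107, 108, 108, 108, 109, 108, 107, 106, 108, 107, 107, 107, 107, 107, 108, 108, 108, 110, 120, 120, 120, 120, 120, 120, 121, 120, 120, 119, 92, 88, 66, 56, 54, 50, 70]
```

```bash
python3 - <<'E'
from h import *
import pickle
np.set_printoptions(precision=1,suppress=True,linewidth=200)
s,im,sd,sc=pickle.load(open("w7.pkl","rb"));g=cv2.cvtColor(im,6)
for r in range(204,234):print(r,g[r,236:270].tolist())
cw=cam("wrist",s);h=boardframe(6.45,0);H=np.array(json.load(open("H.json")));hp=(s["ee_pos"]-H)@h
for z,r in((44,5),(10,11),(6,11)):
    q=[proj(cw,H+h@np.array([hp[0]+a*r,hp[1]-2.3+b*r,s["ee_pos"][2]-z]))[0] for a,b in((-1,0),(1,0),(0,1),(0,-1))];print(z,np.array(q).tolist())
E
```

```text
204 [90, 90, 91, 90, 91, 93, 92, 95, 95, 94, 93, 93, 93, 92, 92, 91, 91, 91, 90, 90, 90, 91, 92, 93, 92, 81, 106, 107, 107, 106, 109, 109, 108, 108]
205 [91, 90, 91, 90, 93, 93, 92, 95, 96, 94, 94, 93, 93, 93, 91, 91, 91, 90, 91, 90, 90, 90, 92, 90, 90, 80, 107, 107, 106, 107, 109, 109, 108, 108]
206 [91, 91, 92, 92, 93, 94, 93, 95, 94, 96, 94, 92, 91, 92, 92, 92, 91, 91, 89, 90, 90, 91, 91, 91, 90, 79, 107, 107, 107, 107, 108, 109, 109, 108]
207 [90, 92, 92, 94, 93, 96, 95, 95, 96, 95, 94, 93, 92, 90, 92, 91, 93, 90, 91, 92, 90, 89, 90, 90, 91, 79, 107, 106, 107, 106, 109, 109, 108, 109]
208 [91, 92, 91, 94, 93, 95, 96, 96, 96, 96, 95, 93, 92, 92, 91, 94, 93, 92, 92, 91, 91, 89, 89, 88, 88, 80, 106, 107, 108, 107, 109, 109, 108, 110]
209 [90, 91, 91, 92, 94, 95, 96, 96, 97, 95, 95, 93, 96, 103, 115, 115, 113, 113, 113, 104, 91, 88, 88, 88, 86, 78, 107, 107, 106, 108, 109, 109, 109, 109]
210 [90, 91, 90, 92, 94, 95, 95, 96, 96, 95, 96, 102, 114, 115, 118, 118, 118, 118, 119, 116, 115, 96, 88, 86, 85, 73, 107, 106, 106, 108, 109, 109, 108, 109]
211 [91, 90, 90, 92, 93, 94, 95, 95, 95,
[... 3598 characters left out ...]
, 74, 91, 125, 146, 148, 146, 145, 141, 51]
233 [66, 144, 145, 143, 142, 109, 86, 73, 73, 73, 71, 73, 73, 74, 73, 75, 74, 74, 74, 75, 76, 74, 74, 73, 74, 74, 76, 92, 125, 146, 145, 146, 141, 50]
44 [[245.95842509006607, 214.2072854691228], [261.3734176554672, 214.21203004582947], [253.67334611958188, 206.89973746537638], [253.65813953959668, 221.4220436801926]]
10 [[233.55433348946536, 235.81937768933233], [274.125013693166, 235.83525912931628], [253.8615443267201, 216.76251754639765], [253.81543386445918, 254.2300479277708]]
6 [[233.09964980628138, 238.9334255010873], [274.62952386476417, 238.95018341395416], [253.88740219831254, 219.47530121243287], [253.83930487980697, 257.7166180359349]]
```

Measured from pixels: the prong edges are at rows 199.8 and 218.9, and the shank tip's near edge is at row 208.8. That puts the pin about 1 mm too far towards -y, so I shift it and lower gently.

Emit:
apply_moves([
  {"travel":[0.1,0.04,0],"turn":[0,0,0],"hand":-1},
  {"travel":[0.1,0.04,0],"turn":[0,0,0],"hand":-1},
  {"travel":[0.1,0.04,0.3],"turn":[0,0,0],"hand":-1},
  {"travel":[0.1,0.04,0.6],"turn":[0,0,0],"hand":-1},
  {"travel":[0.1,0.04,0.8],"turn":[0,0,0],"hand":-1},
])

```text
t: 14.38
ee_pos: [412.7, -153.8, 86.0]
tool_rot: [-2.093, -2.342, 0.0]
wrist_force: [-0.1, 0.0, -0.9]
gripper_width: 15.9
finger_force: 59.3
```

Emit:
apply_moves([
  {"travel":[0,0,0.1],"turn":[0,0,0],"hand":-1},
  {"travel":[0,0,0.2],"turn":[0,0,0],"hand":-1},
  {"travel":[0,0,0.3],"turn":[0,0,0],"hand":-1},
  {"travel":[0,0,0.4],"turn":[0,0,0],"hand":-1},
  {"travel":[0,0,0.4],"turn":[0,0,0],"hand":-1},
])

```text
t: 14.8
ee_pos: [412.7, -153.8, 82.1]
tool_rot: [-2.093, -2.342, 0.0]
wrist_force: [-1.1, 0.6, -0.2]
gripper_width: 16.0
finger_force: 59.3
```

Emit:
apply_moves([
  {"travel":[0,0,0.2],"turn":[0,0,0],"hand":-1},
  {"travel":[0,0,0.4],"turn":[0,0,0],"hand":-1},
  {"travel":[0,0,0.6],"turn":[0,0,0],"hand":-1},
  {"travel":[0,0,0.7],"turn":[0,0,0],"hand":-1},
  {"travel":[0,0,0.7],"turn":[0,0,0],"hand":-1},
])

```text
t: 15.22
ee_pos: [412.6, -153.7, 75.0]
tool_rot: [-2.093, -2.342, 0.0]
wrist_force: [-0.1, 0.0, -0.9]
gripper_width: 16.1
finger_force: 59.3
```

```bash
python3 - <<'E'
from h import *
s=readout.state();print(s["ee_pos"],s["wrist_force"],s["ft_torque"])
E
```

```text
[ 412.5688285  -153.70335719   75.00909769] [-0.08713686  0.01203667 -0.92206061] [-0.00468618  0.00746277  0.02240855]
```

The shank is 9 mm into the notch with no side force. I keep going to 51.5, which is 1.5 mm above seating.

Emit:
apply_moves([
  {"travel":[0,0,0.5],"turn":[0,0,0],"hand":-1},
  {"travel":[0,0,1.0],"turn":[0,0,0],"hand":-1},
  {"travel":[0,0,1.5],"turn":[0,0,0],"hand":-1},
  {"travel":[0,0,2.0],"turn":[0,0,0],"hand":-1},
  {"travel":[0,0,2.3],"turn":[0,0,0],"hand":-1},
])

```text
t: 15.63
ee_pos: [412.5, -153.7, 51.5]
tool_rot: [-2.093, -2.342, 0.0]
wrist_force: [-0.3, -0.1, -0.5]
gripper_width: 15.8
finger_force: 59.3
```

Emit:
apply_moves([
  {"travel":[0,0,0.05],"turn":[0,0,0],"hand":-1},
  {"travel":[0,0,0.1],"turn":[0,0,0],"hand":-1},
  {"travel":[0,0,0.15],"turn":[0,0,0],"hand":-1},
  {"travel":[0,0,0.15],"turn":[0,0,0],"hand":-1},
  {"travel":[0,0,0.15],"turn":[0,0,0],"hand":-1},
])

```text
t: 16.05
ee_pos: [412.8, -153.9, 50.9]
tool_rot: [2.093, 2.343, -0.0]
wrist_force: [0.6, 0.2, 0.0]
gripper_width: 16.2
finger_force: 59.3
```

Emit:
apply_moves([
  {"travel":[0,0,0.05],"turn":[0,0,0],"hand":-1},
  {"travel":[0,0,0.1],"turn":[0,0,0],"hand":-1},
  {"travel":[0,0,0.1],"turn":[0,0,0],"hand":-1},
  {"travel":[0,0,0.1],"turn":[0,0,0],"hand":-1},
  {"travel":[0,0,0.1],"turn":[0,0,0],"hand":-1},
])

```text
t: 16.47
ee_pos: [412.8, -153.8, 50.0]
tool_rot: [2.093, 2.343, 0.0]
wrist_force: [-1.0, 0.7, 5.2]
gripper_width: 15.9
finger_force: 60.7
```

```bash
python3 - <<'E'
from h import *
s=readout.state();h=boardframe(6.45,0);H=np.array(json.load(open("H.json")));print(s["ee_pos"],(s["ee_pos"]-H)@h,s["wrist_force"])
E
```

```text
[ 412.82360813 -153.83481465   50.004698  ] [-79.63007852 -49.40218363  50.004698  ] [-0.99431999  0.67676049  5.17662807]
```

The collar is seated, with a 5 N rise at exactly 50 mm. I open slowly and retract upward.

Emit:
apply_moves([
  {"travel":[0,0,-0.03],"turn":[0,0,0],"hand":-0.6},
  {"travel":[0,0,-0.03],"turn":[0,0,0],"hand":-0.5},
  {"travel":[0,0,-0.03],"turn":[0,0,0],"hand":-0.3},
  {"travel":[0,0,-0.03],"turn":[0,0,0],"hand":-0.1},
  {"travel":[0,0,-0.03],"turn":[0,0,0],"hand":-0.1},
])

```text
t: 16.88
ee_pos: [412.7, -153.8, 50.1]
tool_rot: [-2.093, -2.343, 0.0]
wrist_force: [-0.2, -0.5, -0.0]
gripper_width: 38.5
finger_force: 0.0
```

Emit:
apply_moves([
  {"travel":[0,0,-1],"turn":[0,0,0],"hand":-0.1},
  {"travel":[0,0,-3],"turn":[0,0,0],"hand":-0.1},
  {"travel":[0,0,-6],"turn":[0,0,0],"hand":-0.1},
  {"travel":[0,0,-9],"turn":[0,0,0],"hand":-0.1},
  {"travel":[0,0,-12],"turn":[0,0,0],"hand":-0.1},
])

```text
t: 17.3
ee_pos: [412.3, -153.6, 171.4]
tool_rot: [-2.093, -2.342, 0.0]
wrist_force: [0.8, -0.4, -0.7]
gripper_width: 38.2
finger_force: 0.0
```

Emit:
apply_moves([
  {"travel":[0,2,-2],"turn":[0,0,0],"hand":-0.1},
  {"travel":[0,4,-4],"turn":[0,0,0],"hand":-0.1},
  {"travel":[0,6,-6],"turn":[0,0,0],"hand":-0.1},
  {"travel":[0,6,-6],"turn":[0,0,0],"hand":-0.1},
  {"travel":[0,6,-6],"turn":[0,0,0],"hand":-0.1},
])

```text
t: 17.72
ee_pos: [473.2, -147.1, 230.6]
tool_rot: [2.091, 2.342, 0.001]
wrist_force: [-1.4, 0.2, -0.5]
gripper_width: 37.9
finger_force: 0.0
```

```bash
python3 - <<'E'
from h import *
import pickle
np.set_printoptions(precision=1,suppress=True)
cams.capture("side");cams.capture("side");s=readout.state();im=cams.capture("wrist");sc=cams.capture("scene");sd=cams.capture("side");pickle.dump((s,im,sd,sc),open("w8.pkl","wb"))
cw=cam("wrist",s);h=boardframe(6.45,0);H=np.array(json.load(open("H.json")));f=lambda P:(P-H)@h
print(s["t"],s["ee_pos"])
def blobs(im,m,c,z,mn):
    n,l,st,ce=cv2.connectedComponentsWithStats(m.astype(np.uint8))
    for k in range(1,n):
        if st[k,4]>mn:print(st[k],ce[k],f(onz(c,[ce[k]],z)))
for nm,i,c in(("wrist",im,cw),("scene",sc,cam("scene"))):
    hsv=cv2.cvtColor(i,40)
    print(nm,"red");blobs(i,((hsv[...,0]<8)|(hsv[...,0]>172))&(hsv[...,1]>150)&(hsv[...,2]>80),c,62,30)
    print(nm,"blue");blobs(i,(abs(hsv[...,0].astype(int)-110)<10)&(hsv[...,1]>120)&(hsv[...,2]>60),c,54,60)
i5=pickle.load(open("w5.pkl","rb"))[3];hsv=cv2.cvtColor(i5,40);print("scene before, blue");blobs(i5,(abs(hsv[...,0].astype(int)-110)<10)&(hsv[...,1]>120)&(hsv[...,2]>60),cam("scene"),54,60)
E
```

```text
17.8167 [ 471.3 -146.8  229.2]
wrist red
[186 164  19  20 285] [195.  173.5] [[-81.3 -51.6  62. ]]
[229 256  11  15 134] [234.4 263. ] [[ -42.2 -154.5   62. ]]
[277 259  19  30 412] [285.2 273.7] [[  15.3 -168.    62. ]]
wrist blue
[125   0  21  31 518] [136.1  13.2] [[-129.9   99.    54. ]]
[ 229   71   91   21 1882] [273.8  80.9] [[-0.9 39.6 54. ]]
scene red
[204 171  23  11 138] [215.5 176.7] [[124.4 138.4  62. ]]
[403 178  10   7  35] [406.8 180.4] [[ 250.5 -290.3   62. ]]
[112 185  22  10 124] [122.9 190. ] [[-21.1 293.3  62. ]]
[327 200  12  20 199] [332.6 209.4] [[  32.3 -156.3   62. ]]
[257 219   9  16 133] [261.  226.9] [[-83.6 -50.8  62. ]]
[325 232   7   6  35] [327.7 234.5] [[ -72.2 -166.5   62. ]]
scene blue
[ 393   57  119   69 6918] [452.8  89.9] [[2098.5 -553.6   54. ]]
[219 198  26  36 521] [231.  214.4] [[-39.3  26.4  54. ]]
[ 61 216  23  21 154] [ 71.3 226.2] [[-185.4  282.8   54. ]]
[ 87 216   7  19 102] [ 89.7 225.5] [[-171.3  252.2   54. ]]
[114 239  60  20 616] [143.6 249. ] [[-208.1  107.8   54. ]]
scene before, blue
[ 393   57  119   69 6919] [452.8  89.9] [[2098.5 -553.6   54. ]]
[225 199  25  35 517] [236.3 215.4] [[-40.  15.  54.]]
[ 61 216  23  21 154] [ 71.3 226.2] [[-185.6  282.7   54. ]]
[ 87 216   7  19 102] [ 89.7 225.5] [[-171.3  252.2   54. ]]
[114 239  60  20 615] [143.6 249. ] [[-208.1  107.8   54. ]]
```

```bash
python3 - <<'E'
from h import *
import pickle
np.set_printoptions(precision=1,suppress=True,linewidth=200)
s,im,sd,sc=pickle.load(open("w8.pkl","rb"));h=boardframe(6.45,0);H=np.array(json.load(open("H.json")))
cw=cam("wrist",s)
Q=[H+h@np.array(q) for q in([-60,49.7,109],[60,49.7,109],[-60,59.7,109],[60,59.7,109])];print("wrist pred top edges",proj(cw,Q).tolist())
for c in(240,275,310):print(c,im[0:76:2,c].tolist())
Q=[H+h@np.array(q) for q in([-60,52,109],[60,52,109],[-60,52,14],[60,52,54])]
for n,i in(("scene",sc),("side",sd)):
    print(n,"pred",proj(cam(n),Q).tolist())
    w=(i.min(2)>150).astype(np.uint8);n_,l,st,ce=cv2.connectedComponentsWithStats(w)
    for k in range(1,n_):
        x,y=ce[k]
        if st[k,4]>100 and 150<x<290 and 130<y<240:
            cn=cv2.findContours((l==k).astype(np.uint8),0,2)[0][0];print(st[k],cv2.approxPolyDP(cn,3,True).reshape(-1,2).tolist())
E
```

```text
wrist pred top edges [[204.56218146952216, 62.42811097432168], [354.7475775437186, 62.30990586239173], [204.02957148332553, 48.84247257555708], [355.8728604762554, 48.70588154771889]]
240 [[93, 104, 36], [92, 102, 31], [91, 102, 29], [90, 100, 25], [93, 102, 30], [72, 81, 28], [68, 74, 29], [66, 75, 29], [66, 73, 24], [66, 73, 25], [66, 74, 27], [68, 76, 31], [68, 74, 31], [113, 113, 108], [114, 112, 109], [114, 112, 108], [115, 113, 109], [114, 113, 109], [115, 113, 108], [164, 166, 161], [177, 178, 174], [179, 180, 176], [178, 179, 174], [176, 178, 174], [175, 177, 172], [76, 113, 47], [85, 117, 58], [218, 220, 215], [226, 227, 222], [227, 229, 224], [228, 230, 225], [202, 204, 199], [175, 176, 172], [181, 182, 177], [192, 193, 187], [155, 136, 123], [179, 121, 72], [180, 120, 70]]
275 [[68, 75, 34], [72, 78, 42], [70, 77, 41], [69, 76, 40], [69, 75, 37], [69, 76, 39], [69, 76, 37], [69, 75, 36], [69, 76, 33], [69, 77, 37], [71, 78, 40], [73, 80, 42], [72, 79, 39], [115, 113, 109], [116, 114, 111], [116, 115, 110], [117, 116, 111], [117, 116, 111], [119, 117, 112], [166, 168, 163],
[... 1120 characters left out ...]
133], [272, 137], [270, 150], [278, 145]]
[259 138  10  23 124] [[262, 138], [260, 156], [267, 160]]
[211 171  31  65 873] [[237, 171], [211, 190], [213, 235], [218, 233], [220, 200], [222, 210], [238, 197], [241, 183]]
[205 210   6  22 108] [[206, 210], [205, 225], [210, 231]]
[229 217  30  22 270] [[229, 225], [239, 229], [249, 224], [250, 238], [258, 219], [239, 217]]
side pred [[181.15067804377856, 173.25890055892785], [238.13274829954446, 166.35738130753012], [184.83356446006417, 215.31121524358616], [238.70280555107516, 190.34336992124068]]
[ 181  165   59   51 1770] [[238, 166], [181, 172], [186, 213], [192, 213], [192, 197], [225, 191], [234, 194], [236, 204], [231, 207], [238, 206]]
```

```bash
python3 -c "
from plant import env,readout
print(readout.state()['t'],env.hand_in())"
```

```text
the job is handed in; nothing more can be done
17.9667 None
```

The LED board stands upright with its gold pads on top, clamped by the spring jaw against the fence, the pin hangs by its collar in the notch, and the tape roll was not touched; the job was handed in at 18.0 s, with the final state checked by pixel measurement only because the picture budget was used up.

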